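# Draw and pin the belt-tensioner cartridges

### The arm

A 6-joint arm with a two-finger parallel gripper is mounted at the origin on a cart in front of the work surface, level with it; the furniture and walls round the work are solid. World frame = base frame: x ahead of the robot, y to its left, z up, the work surface at z = 0. Lengths are in m, angles in rad, forces in N, time in s.
With the tool pointing down it reaches from about 0.275 to 0.825 m from the base axis. Payload 5.2 kg.
Tool frame: the origin (TCP) lies at the very end of the fingers, on their centre line; the grasp point (between the pads) lies 19 mm behind it; z points along the fingers, y is the line along which they close (so a half turn about z gives the same grasp; the last joint's range is limited). The gripper opens to 93 mm and grips with 3 to 60 N. Pads are 15 mm wide; open, the fingers measure 128 mm over their backs; the gripper's body (75 mm by 188 mm) begins 65 mm behind the grasp point.
Start: joints at [1.085, 0.259, 1.535, -0, 1.348, -0.203], TCP at [0.153, 0.528, 0.219] pointing down, gripper open.
Joint ranges: [-3.14, 3.14], [-0.91, 2.08], [0.19, 2.58], [-1.22, 4.36], [0.22, 2.71], [-3.12, 3.12]. Speed limits (rad/s): [2.57, 2.57, 3.14, 3.14, 3.14, 3.14].

### API

Orientations are given as a unit quaternion [x, y, z, w].
In Python, from cell import bot gives the robot as it stands.
- The arm moves only by the shell command python3 -m pendant 'ROWS' [OPENING] [FORCE]. ROWS is text: rows parted by semicolons, each of 4 numbers parted by spaces: the shift along the tool's x, y, z in m, then the turn about the tool's z in rad. A call has 1 to 20 rows; each row shifts and turns the commanded pose from where the row before left it, along the tool's axes as they then stand; what a row does not reach is not made up. A row lasts 1/8 s, in which the tool goes at most 62.5 mm and 10.7 degrees, less where a joint would pass 70% of its speed; a pose out of reach is approached as far as the arm can. A call with a gripper value outside its range is refused whole. OPENING is the opening, from 0 (shut) to 1 (fully open), set as the call begins (- or left out, the last holds). The fingers move at their own pace and stop on an object; FORCE is the grip in N (left out, the last holds). Time passes only in rows, so rows that do not move let the fingers close. It gives the time, the measured TCP pose, the force, the opening and the grip force at its end, in the units of the state.
- bot.read_state(): the state, without advancing time (a new reading comes with each control period).
- bot.camera(name): name is "side" or "top" or "wrist"; returns the picture (420x560x3 uint8, red, green, blue); there is no depth.
- bot.camera_info(name): a dict with "mtx" (3x3 intrinsics, pixels), "rvec" (rotation vector, rad) and "tvec" (3), from world to camera coordinates, as OpenCV has them. Camera axes: x right, y down, z forward; pixel columns grow to the right and rows downward; lengths in m; the calibration is good to about 2 mm. A picture is of the moment at which its call begins: read the wrist's pose just before it. camera_info takes no time and is no camera call; for the wrist camera it gives the pose at the moment of the call.
- bot.hand_in(): hands the job in; it is judged then, once.
The state is a dict: "time_s": time; "joint_pos": joint angles; "dq": joint speeds; "effort": joint torques, N m; "tool_pos": TCP position; "tcp_rot": TCP orientation; "wrist_force": force on the tool from outside, world axes, zero at the start; "wrist_torque": the same for the moment, N m; "gripper_width": finger opening in m; "gripper_force": force on a finger pad.
Only numpy, scipy, OpenCV 4.12 (cv2) and the standard library are available. Lean on these libraries where they do the work, as an engineer would, in place of code of your own. Each camera call takes 0.05 s, during which the arm holds its last target. There are 200 camera calls.

### The job

Make the three sprung belt-tensioner cartridges ready for fitting: draw each plunger up by its knob until its red line is level with the top of the bracket (never up to its stop), then push a retaining pin in from the front through bracket and plunger until its orange grip is right up against the bracket. Any pins left over go in the yellow tray, and the other tools stay where they are.

Things in the scene. Friction and masses are not known exactly. Their poses are not given: they have to be found in the camera images.
- gauge_a: belt-tensioner cartridge (one of three): a blue upright bracket, 24 mm deep (x) by 40 mm wide (y) and 73 mm high, on an 80x50x8 mm foot fixed to the bench; its front (-x of its own frame) faces the robot. A steel plunger slides up out of its top between its front and back cheeks. Origin: centre of the underside of the bracket, z up.
- gauge_a_hole (a point): middle of the mouth of the pin hole on the bracket's front face, 12 mm in front of and 60 mm above its origin; axes as the cartridge's. The hole is 13 mm wide, slightly chamfered and runs level along the cartridge's +x through front cheek (7 mm), plunger (8 mm) and back cheek (7 mm), 24 mm in all; the plunger's own 13 mm hole is in line with it only when the plunger is drawn up 25 mm.
- plunger_a (a joint): draw of the plunger in m: 0 fully down, 0.025 with the red line on the plunger level with the top of the bracket, 0.036 at its stop; starts at 0 to 0.006. A spring pulls it down, a friction brake holds it where it is left; drawing it up takes 5 to 9 N.
- plunger_a_knob (a point): middle of the plunger's round black knob, 22 mm across, 18 mm high, on top of the plunger; 85 mm above the bench when fully down, moves up with the plunger.
- gauge_b: belt-tensioner cartridge (one of three): a blue upright bracket, 24 mm deep (x) by 40 mm wide (y) and 73 mm high, on an 80x50x8 mm foot fixed to the bench; its front (-x of its own frame) faces the robot. A steel plunger slides up out of its top between its front and back cheeks. Origin: centre of the underside of the bracket, z up.
- gauge_b_hole (a point): middle of the mouth of the pin hole on the bracket's front face, 12 mm in front of and 60 mm above its origin; axes as the cartridge's. The hole is 13 mm wide, slightly chamfered and runs level along the cartridge's +x through front cheek (7 mm), plunger (8 mm) and back cheek (7 mm), 24 mm in all; the plunger's own 13 mm hole is in line with it only when the plunger is drawn up 25 mm.
- plunger_b (a joint): draw of the plunger in m: 0 fully down, 0.025 with the red line on the plunger level with the top of the bracket, 0.036 at its stop; starts at 0 to 0.006. A spring pulls it down, a friction brake holds it where it is left; drawing it up takes 5 to 9 N.
- plunger_b_knob (a point): middle of the plunger's round black knob, 22 mm across, 18 mm high, on top of the plunger; 85 mm above the bench when fully down, moves up with the plunger.
- gauge_c: belt-tensioner cartridge (one of three): a blue upright bracket, 24 mm deep (x) by 40 mm wide (y) and 73 mm high, on an 80x50x8 mm foot fixed to the bench; its front (-x of its own frame) faces the robot. A steel plunger slides up out of its top between its front and back cheeks. Origin: centre of the underside of the bracket, z up.
- gauge_c_hole (a point): middle of the mouth of the pin hole on the bracket's front face, 12 mm in front of and 60 mm above its origin; axes as the cartridge's. The hole is 13 mm wide, slightly chamfered and runs level along the cartridge's +x through front cheek (7 mm), plunger (8 mm) and back cheek (7 mm), 24 mm in all; the plunger's own 13 mm hole is in line with it only when the plunger is drawn up 25 mm.
- plunger_c (a joint): draw of the plunger in m: 0 fully down, 0.025 with the red line on the plunger level with the top of the bracket, 0.036 at its stop; starts at 0 to 0.006. A spring pulls it down, a friction brake holds it where it is left; drawing it up takes 5 to 9 N.
- plunger_c_knob (a point): middle of the plunger's round black knob, 22 mm across, 18 mm high, on top of the plunger; 85 mm above the bench when fully down, moves up with the plunger.
- pin_1: retaining pin (3 to 5 of the five are present; None if absent), all alike: an orange ribbed grip, a 22x22x22 mm block with a domed back end (30 mm long in all), and a steel shank 10 mm across and 42 mm long that tapers to 4 mm over its last 8 mm. Origin: on the axis, at the shoulder where the shank leaves the grip; its own x points along the shank to the tip (x = +42 mm), the grip reaches to x = -30 mm. Lies level on its grip, the axis 11 mm above the bench. 60 g.
- pin_2: retaining pin (3 to 5 of the five are present; None if absent), all alike: an orange ribbed grip, a 22x22x22 mm block with a domed back end (30 mm long in all), and a steel shank 10 mm across and 42 mm long that tapers to 4 mm over its last 8 mm. Origin: on the axis, at the shoulder where the shank leaves the grip; its own x points along the shank to the tip (x = +42 mm), the grip reaches to x = -30 mm. Lies level on its grip, the axis 11 mm above the bench. 60 g.
- pin_3: retaining pin (3 to 5 of the five are present; None if absent), all alike: an orange ribbed grip, a 22x22x22 mm block with a domed back end (30 mm long in all), and a steel shank 10 mm across and 42 mm long that tapers to 4 mm over its last 8 mm. Origin: on the axis, at the shoulder where the shank leaves the grip; its own x points along the shank to the tip (x = +42 mm), the grip reaches to x = -30 mm. Lies level on its grip, the axis 11 mm above the bench. 60 g.
- pin_4: retaining pin (3 to 5 of the five are present; None if absent), all alike: an orange ribbed grip, a 22x22x22 mm block with a domed back end (30 mm long in all), and a steel shank 10 mm across and 42 mm long that tapers to 4 mm over its last 8 mm. Origin: on the axis, at the shoulder where the shank leaves the grip; its own x points along the shank to the tip (x = +42 mm), the grip reaches to x = -30 mm. Lies level on its grip, the axis 11 mm above the bench. 60 g.
- pin_5: retaining pin (3 to 5 of the five are present; None if absent), all alike: an orange ribbed grip, a 22x22x22 mm block with a domed back end (30 mm long in all), and a steel shank 10 mm across and 42 mm long that tapers to 4 mm over its last 8 mm. Origin: on the axis, at the shoulder where the shank leaves the grip; its own x points along the shank to the tip (x = +42 mm), the grip reaches to x = -30 mm. Lies level on its grip, the axis 11 mm above the bench. 60 g.
- tray: yellow open tray fixed to the bench, 88 mm (x) by 130 mm (y), 22 mm high, walls and floor 3 mm. Origin: centre of its underside.
- dial_gauge: bystander: dial gauge, round dial with a short stem, 56x114x19 mm, lying at the back. Origin: middle of its underside.
- hex_key_8: bystander: dark hex key lying flat, 39x95x8 mm, at the right. Origin: middle of its underside.
- small_spanner: bystander: small combination spanner lying flat, 165 mm long, 27 mm wide, 8 mm thick, at the front right. Origin: middle of its underside.
- drift: bystander: brass drift lying flat, 132 mm long, 19 mm thick, behind the cartridges. Origin: middle of its underside.
- block: bystander: wooden block, 46x80x38 mm, behind the cartridges. Origin: middle of its underside.

How it is judged:
At the end, for the whole second after the job is handed in: Each of the three cartridges has its plunger 25 mm up (+-3.5 mm) and a pin through its hole: shoulder within 5 mm of the front face (4 mm inside), within 5 mm of the hole's axis, within 0.25 rad of its direction. Every other pin lies in the yellow tray. Pins at rest (value of joint plunger_a between 0.0215 and 0.0285 m and ((x of pin_1 in the frame of gauge_a_hole between -0.005 and 0.004 m and y of pin_1 in the frame of gauge_a_hole between -0.005 and 0.005 m and z of pin_1 in the frame of gauge_a_hole between -0.005 and 0.005 m and angle between the x axis of pin_1 and the x axis of gauge_a, either way round below 0.25 rad) or (x of pin_2 in the frame of gauge_a_hole between -0.005 and 0.004 m and y of pin_2 in the frame of gauge_a_hole between -0.005 and 0.005 m and z of pin_2 in the frame of gauge_a_hole between -0.005 and 0.005 m and angle between the x axis of pin_2 and the x axis of gauge_a, either way round below 0.25 rad) or (x of pin_3 in the frame of gauge_a_hole between -0.005 and 0.004 m and y of pin_3 in the frame of gauge_a_hole between -0.005 and 0.005 m and z of pin_3 in the frame of gauge_a_hole between -0.005 and 0.005 m and angle between the x axis of pin_3 and the x axis of gauge_a, either way round below 0.25 rad) or (x of pin_4 in the frame of gauge_a_hole between -0.005 and 0.004 m and y of pin_4 in the frame of gauge_a_hole between -0.005 and 0.005 m and z of pin_4 in the frame of gauge_a_hole between -0.005 and 0.005 m and angle between the x axis of pin_4 and the x axis of gauge_a, either way round below 0.25 rad) or (x of pin_5 in the frame of gauge_a_hole between -0.005 and 0.004 m and y of pin_5 in the frame of gauge_a_hole between -0.005 and 0.005 m and z of pin_5 in the frame of gauge_a_hole between -0.005 and 0.005 m and angle between the x axis of pin_5 and the x axis of gauge_a, either way round below 0.25 rad)) and value of joint plunger_b between 0.0215 and 0.0285 m and ((x of pin_1 in the frame of gauge_b_hole between -0.005 and 0.004 m and y of pin_1 in the frame of gauge_b_hole between -0.005 and 0.005 m and z of pin_1 in the frame of gauge_b_hole between -0.005 and 0.005 m and angle between the x axis of pin_1 and the x axis of gauge_b, either way round below 0.25 rad) or (x of pin_2 in the frame of gauge_b_hole between -0.005 and 0.004 m and y of pin_2 in the frame of gauge_b_hole between -0.005 and 0.005 m and z of pin_2 in the frame of gauge_b_hole between -0.005 and 0.005 m and angle between the x axis of pin_2 and the x axis of gauge_b, either way round below 0.25 rad) or (x of pin_3 in the frame of gauge_b_hole between -0.005 and 0.004 m and y of pin_3 in the frame of gauge_b_hole between -0.005 and 0.005 m and z of pin_3 in the frame of gauge_b_hole between -0.005 and 0.005 m and angle between the x axis of pin_3 and the x axis of gauge_b, either way round below 0.25 rad) or (x of pin_4 in the frame of gauge_b_hole between -0.005 and 0.004 m and y of pin_4 in the frame of gauge_b_hole between -0.005 and 0.005 m and z of pin_4 in the frame of gauge_b_hole between -0.005 and 0.005 m and angle between the x axis of pin_4 and the x axis of gauge_b, either way round below 0.25 rad) or (x of pin_5 in the frame of gauge_b_hole between -0.005 and 0.004 m and y of pin_5 in the frame of gauge_b_hole between -0.005 and 0.005 m and z of pin_5 in the frame of gauge_b_hole between -0.005 and 0.005 m and angle between the x axis of pin_5 and the x axis of gauge_b, either way round below 0.25 rad)) and value of joint plunger_c between 0.0215 and 0.0285 m and ((x of pin_1 in the frame of gauge_c_hole between -0.005 and 0.004 m and y of pin_1 in the frame of gauge_c_hole between -0.005 and 0.005 m and z of pin_1 in the frame of gauge_c_hole between -0.005 and 0.005 m and angle between the x axis of pin_1 and the x axis of gauge_c, either way round below 0.25 rad) or (x of pin_2 in the frame of gauge_c_hole between -0.005 and 0.004 m and y of pin_2 in the frame of gauge_c_hole between -0.005 and 0.005 m and z of pin_2 in the frame of gauge_c_hole between -0.005 and 0.005 m and angle between the x axis of pin_2 and the x axis of gauge_c, either way round below 0.25 rad) or (x of pin_3 in the frame of gauge_c_hole between -0.005 and 0.004 m and y of pin_3 in the frame of gauge_c_hole between -0.005 and 0.005 m and z of pin_3 in the frame of gauge_c_hole between -0.005 and 0.005 m and angle between the x axis of pin_3 and the x axis of gauge_c, either way round below 0.25 rad) or (x of pin_4 in the frame of gauge_c_hole between -0.005 and 0.004 m and y of pin_4 in the frame of gauge_c_hole between -0.005 and 0.005 m and z of pin_4 in the frame of gauge_c_hole between -0.005 and 0.005 m and angle between the x axis of pin_4 and the x axis of gauge_c, either way round below 0.25 rad) or (x of pin_5 in the frame of gauge_c_hole between -0.005 and 0.004 m and y of pin_5 in the frame of gauge_c_hole between -0.005 and 0.005 m and z of pin_5 in the frame of gauge_c_hole between -0.005 and 0.005 m and angle between the x axis of pin_5 and the x axis of gauge_c, either way round below 0.25 rad)) and ((x of pin_1 in the frame of gauge_a_hole between -0.005 and 0.004 m and y of pin_1 in the frame of gauge_a_hole between -0.005 and 0.005 m and z of pin_1 in the frame of gauge_a_hole between -0.005 and 0.005 m and angle between the x axis of pin_1 and the x axis of gauge_a, either way round below 0.25 rad) or (x of pin_1 in the frame of gauge_b_hole between -0.005 and 0.004 m and y of pin_1 in the frame of gauge_b_hole between -0.005 and 0.005 m and z of pin_1 in the frame of gauge_b_hole between -0.005 and 0.005 m and angle between the x axis of pin_1 and the x axis of gauge_b, either way round below 0.25 rad) or (x of pin_1 in the frame of gauge_c_hole between -0.005 and 0.004 m and y of pin_1 in the frame of gauge_c_hole between -0.005 and 0.005 m and z of pin_1 in the frame of gauge_c_hole between -0.005 and 0.005 m and angle between the x axis of pin_1 and the x axis of gauge_c, either way round below 0.25 rad) or (x of pin_1 in the frame of tray between -0.045 and 0.045 m and y of pin_1 in the frame of tray between -0.066 and 0.066 m and z of pin_1 in the frame of tray between 0 and 0.035 m)) and linear speed of each of pin_1, pin_2, pin_3, pin_4, pin_5 below 0.02 m/s and ((x of pin_2 in the frame of gauge_a_hole between -0.005 and 0.004 m and y of pin_2 in the frame of gauge_a_hole between -0.005 and 0.005 m and z of pin_2 in the frame of gauge_a_hole between -0.005 and 0.005 m and angle between the x axis of pin_2 and the x axis of gauge_a, either way round below 0.25 rad) or (x of pin_2 in the frame of gauge_b_hole between -0.005 and 0.004 m and y of pin_2 in the frame of gauge_b_hole between -0.005 and 0.005 m and z of pin_2 in the frame of gauge_b_hole between -0.005 and 0.005 m and angle between the x axis of pin_2 and the x axis of gauge_b, either way round below 0.25 rad) or (x of pin_2 in the frame of gauge_c_hole between -0.005 and 0.004 m and y of pin_2 in the frame of gauge_c_hole between -0.005 and 0.005 m and z of pin_2 in the frame of gauge_c_hole between -0.005 and 0.005 m and angle between the x axis of pin_2 and the x axis of gauge_c, either way round below 0.25 rad) or (x of pin_2 in the frame of tray between -0.045 and 0.045 m and y of pin_2 in the frame of tray between -0.066 and 0.066 m and z of pin_2 in the frame of tray between 0 and 0.035 m)) and ((x of pin_3 in the frame of gauge_a_hole between -0.005 and 0.004 m and y of pin_3 in the frame of gauge_a_hole between -0.005 and 0.005 m and z of pin_3 in the frame of gauge_a_hole between -0.005 and 0.005 m and angle between the x axis of pin_3 and the x axis of gauge_a, either way round below 0.25 rad) or (x of pin_3 in the frame of gauge_b_hole between -0.005 and 0.004 m and y of pin_3 in the frame of gauge_b_hole between -0.005 and 0.005 m and z of pin_3 in the frame of gauge_b_hole between -0.005 and 0.005 m and angle between the x axis of pin_3 and the x axis of gauge_b, either way round below 0.25 rad) or (x of pin_3 in the frame of gauge_c_hole between -0.005 and 0.004 m and y of pin_3 in the frame of gauge_c_hole between -0.005 and 0.005 m and z of pin_3 in the frame of gauge_c_hole between -0.005 and 0.005 m and angle between the x axis of pin_3 and the x axis of gauge_c, either way round below 0.25 rad) or (x of pin_3 in the frame of tray between -0.045 and 0.045 m and y of pin_3 in the frame of tray between -0.066 and 0.066 m and z of pin_3 in the frame of tray between 0 and 0.035 m)) and ((x of pin_4 in the frame of gauge_a_hole between -0.005 and 0.004 m and y of pin_4 in the frame of gauge_a_hole between -0.005 and 0.005 m and z of pin_4 in the frame of gauge_a_hole between -0.005 and 0.005 m and angle between the x axis of pin_4 and the x axis of gauge_a, either way round below 0.25 rad) or (x of pin_4 in the frame of gauge_b_hole between -0.005 and 0.004 m and y of pin_4 in the frame of gauge_b_hole between -0.005 and 0.005 m and z of pin_4 in the frame of gauge_b_hole between -0.005 and 0.005 m and angle between the x axis of pin_4 and the x axis of gauge_b, either way round below 0.25 rad) or (x of pin_4 in the frame of gauge_c_hole between -0.005 and 0.004 m and y of pin_4 in the frame of gauge_c_hole between -0.005 and 0.005 m and z of pin_4 in the frame of gauge_c_hole between -0.005 and 0.005 m and angle between the x axis of pin_4 and the x axis of gauge_c, either way round below 0.25 rad) or (x of pin_4 in the frame of tray between -0.045 and 0.045 m and y of pin_4 in the frame of tray between -0.066 and 0.066 m and z of pin_4 in the frame of tray between 0 and 0.035 m)) and ((x of pin_5 in the frame of gauge_a_hole between -0.005 and 0.004 m and y of pin_5 in the frame of gauge_a_hole between -0.005 and 0.005 m and z of pin_5 in the frame of gauge_a_hole between -0.005 and 0.005 m and angle between the x axis of pin_5 and the x axis of gauge_a, either way round below 0.25 rad) or (x of pin_5 in the frame of gauge_b_hole between -0.005 and 0.004 m and y of pin_5 in the frame of gauge_b_hole between -0.005 and 0.005 m and z of pin_5 in the frame of gauge_b_hole between -0.005 and 0.005 m and angle between the x axis of pin_5 and the x axis of gauge_b, either way round below 0.25 rad) or (x of pin_5 in the frame of gauge_c_hole between -0.005 and 0.004 m and y of pin_5 in the frame of gauge_c_hole between -0.005 and 0.005 m and z of pin_5 in the frame of gauge_c_hole between -0.005 and 0.005 m and angle between the x axis of pin_5 and the x axis of gauge_c, either way round below 0.25 rad) or (x of pin_5 in the frame of tray between -0.045 and 0.045 m and y of pin_5 in the frame of tray between -0.066 and 0.066 m and z of pin_5 in the frame of tray between 0 and 0.035 m))); the robot touches nothing.
It fails at once if a plunger is drawn up to its stop (more than 34 mm) (value of joint any of plunger_a, plunger_b, plunger_c above 0.034 m).
It fails at once if another tool is moved more than 5 cm (distance of any of dial_gauge, hex_key_8, small_spanner, drift, block from where it was at the start of the episode above 0.05 m).
Of pin_1, pin_2, pin_3, pin_4, pin_5 only 3 to 5 are there at a start; the rules pass over those that are not, and their reading is None.
At some moment in a run one of pin_1, pin_2, pin_3, pin_4, pin_5 may be knocked a few centimetres aside while the robot is not near it.
Once in a run the grip may slacken for a moment while it holds something.
It also fails if it takes over 210 s, if anything falls off the work surface, if the arm or the gripper's body presses on something with over 40 N, if the wrist force passes 120 N, or if a joint passes its speed limit or range.

## Working session

There is one attempt and no reset: what is moved stays moved. The work goes in short steps, Python scripts to look and compute and a shell command to move; the robot and the scene stay as the last step left them, time stands still between calls to the robot, and variables do not carry over. Pictures are saved under pics/ and viewed, at most 14 in all, crops included, and the job is handed in when it is done.

```bash
ls; mkdir -p pics
python3 - <<'E'
from cell import bot
import cv2
s=bot.read_state(); print({k:s[k] for k in('time_s','tool_pos','tcp_rot','gripper_width','wrist_force')})
for n in('top','side','wrist'):
    im=bot.camera(n); cv2.imwrite(f'pics/{n}0.png',im[:,:,::-1]); i=bot.camera_info(n); print(n,i)
E
```

```text
pics
{'time_s': 0.0, 'tool_pos': array([0.1531893 , 0.52766663, 0.21782072]), 'tcp_rot': array([ 1.40932485e-01,  9.90018791e-01, -8.58436545e-04, -3.02887551e-04]), 'gripper_width': 0.09310195802794013, 'wrist_force': array([-0.10773705, -0.61272114,  0.40182115])}
top {'mtx': array([[399.29136324,   0.        , 287.61926067],
       [  0.        , 399.29136324, 208.41614007],
       [  0.        ,   0.        ,   1.        ]]), 'rvec': array([ 2.12437904, -2.07348146,  0.22881239]), 'tvec': array([0.02941184, 0.60816173, 1.03738067])}
side {'mtx': array([[410.3868607 ,   0.        , 285.37465242],
       [  0.        , 410.3868607 , 212.50305354],
       [  0.        ,   0.        ,   1.        ]]), 'rvec': array([ 2.12558707, -0.39465352,  0.20675014]), 'tvec': array([-0.52174249,  0.2133427 ,  0.95067003])}
wrist {'mtx': array([[297.08373091,   0.        , 277.41572564],
       [  0.        , 297.08373091, 209.82066678],
       [  0.        ,   0.        ,   1.        ]]), 'rvec': array([-2.31193226, -1.73629685, -0.25727347]), 'tvec': array([-0.54832149, -0.03392503,  0.39252983])}
```

View pics/top0.png

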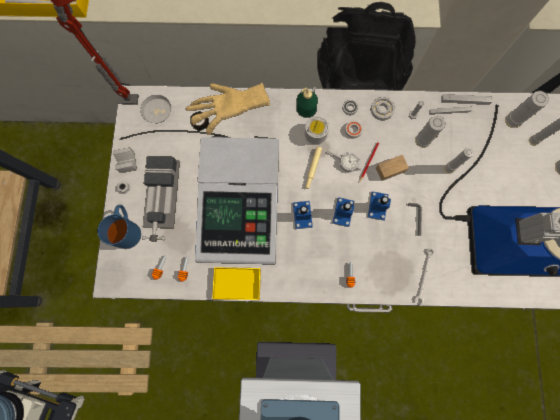

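View pics/side0.png

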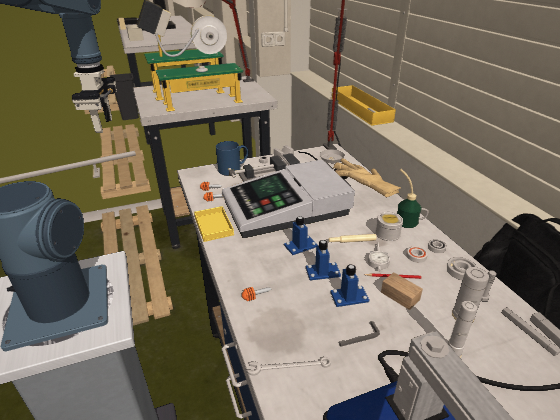

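```bash
cat > h.py <<'E'
import numpy as np, cv2
from cell import bot
def ray(info,uv):
    R=cv2.Rodrigues(info['rvec'])[0]; c=-R.T@info['tvec']
    d=R.T@np.linalg.inv(info['mtx'])@np.array([uv[0],uv[1],1.]); return c,d
def plane(info,uv,z):
    c,d=ray(info,uv); return c+d*(z-c[2])/d[2]
def proj(info,P):
    return cv2.projectPoints(np.array(P,float).reshape(-1,1,3),info['rvec'],info['tvec'],info['mtx'],None)[0].reshape(-1,2)
def mask(im,kind):
    h=cv2.cvtColor(im,cv2.COLOR_RGB2HSV); H,S,V=[h[...,i].astype(int) for i in range(3)]
    m={'orange':(H>=3)&(H<=17)&(S>150)&(V>90),'blue':(H>=102)&(H<=125)&(S>130)&(V>40),'yellow':(H>=22)&(H<=32)&(S>150)&(V>90)}[kind]
    return m.astype(np.uint8)
def blobs(im,kind,amin):
    n,l,st,c=cv2.connectedComponentsWithStats(mask(im,kind))
    return [(c[i],st[i,4],cv2.minAreaRect(np.argwhere(l==i)[:,::-1].astype(np.float32)),l==i) for i in range(1,n) if st[i,4]>=amin]
E
python3 - <<'E'
from h import *
im=cv2.imread('pics/top0.png')[:,:,::-1].copy(); I=bot.camera_info('top')
print('campos',ray(I,(0,0))[0])
for k,z,a in(('orange',.015,25),('blue',.01,80),('yellow',.02,300)):
    for c,n,r,_ in blobs(im,k,a): print(k,c.round(1),n,plane(I,c,z).round(3),np.round(r[1],1),round(r[2]))
for uv in((303,208),(345,204),(380,198)): print('knob',plane(I,uv,.097).round(3))
b=cv2.resize(im[160:300,130:410,::-1],None,fx=2.85,fy=2.85,interpolation=cv2.INTER_CUBIC); cv2.imwrite('pics/top0z.png',b)
E
```

```text
campos [0.36083534 0.03271528 1.1470013 ]
orange [67.  1.] 29 [1.307 0.793 0.015] [ 3. 11.] 90
orange [71.3 23. ] 27 [1.224 0.766 0.015] [12.   2.3] 36
orange [103.7  64.3] 155 [1.075 0.641 0.015] [77.1  6.9] 51
orange [111.9 232.5] 124 [0.537 0.548 0.015] [19.  8.] 90
orange [249.9 227.1] 82 [0.562 0.152 0.015] [8. 9.] 90
orange [156.4 273.4] 85 [0.424 0.408 0.015] [ 8.9 10.3] 27
orange [182.2 275.3] 83 [0.42  0.336 0.015] [9. 9.] 90
orange [350.4 281.3] 76 [ 0.415 -0.136  0.015] [9. 7.] 90
blue [377.5 206.2] 306 [ 0.634 -0.218  0.01 ] [18.7 25. ] 8
blue [342.5 212.7] 290 [ 0.612 -0.115  0.01 ] [16.7 25.5] 14
blue [302.2 215.4] 283 [0.601 0.002 0.01 ] [25.3 16. ] 86
blue [507.1 242.1] 4071 [ 0.537 -0.585  0.01 ] [88.2 67. ] 1
yellow [26.7  9. ] 734 [1.269 0.917 0.02 ] [57.3 15.1] 1
yellow [236.1 283.3] 1505 [0.402 0.182 0.02 ] [47.4 32. ] 2
knob [0.603 0.002 0.097]
knob [ 0.617 -0.111  0.097]
knob [ 0.636 -0.206  0.097]
```

View pics/top0z.png

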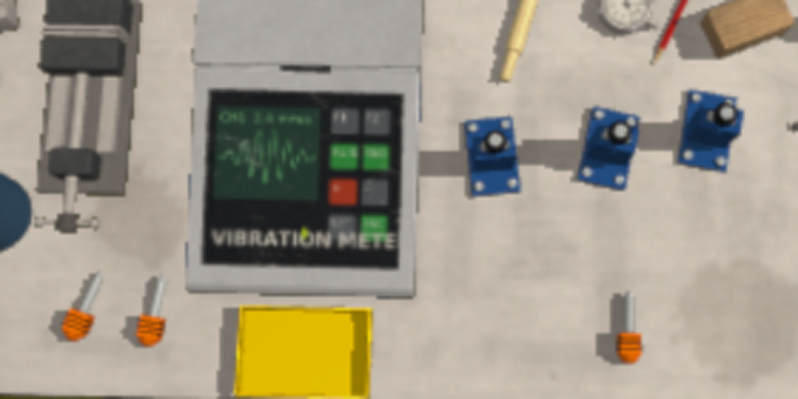

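```bash
cat >> h.py <<'E'
from scipy.spatial.transform import Rotation as Rn
def tool():
    s=bot.read_state(); R=Rn.from_quat(s['tcp_rot']).as_matrix()
    return s,np.array(s['tool_pos']),R,np.arctan2(R[1,0],R[0,0])
def go(p,yaw=None):
    """shift in present tool axes to world p, then turn about tool z to world yaw of tool x"""
    s,t,R,y=tool(); d=R.T@(np.array(p)-t)
    tr=0 if yaw is None else -((yaw-y+np.pi)%(2*np.pi)-np.pi)
    return d.round(4),round(tr,4)
E
python3 - <<'E'
from h import *
s,t,R,y=tool(); c,d=ray(bot.camera_info('wrist'),(277,210)); print(y,R.T@(c-t),R.T@d)
print(go([.5,-.09,.3],np.pi))
E
```

```text
2.8587895924631366 [ 0.08248369 -0.00060748 -0.16593079] [-0.29378994 -0.00233743  0.95586836]
(array([-0.5053, -0.4966, -0.0814]), np.float64(-0.2828))
```

```bash
python3 -m pendant '0 0 -.04 0;0 0 -.04 0;-.0316 -.031 0 0;-.0316 -.031 0 0;-.0316 -.031 0 0;-.0316 -.031 0 0;-.0316 -.031 0 0;-.0316 -.031 0 0;-.0316 -.031 0 0;-.0316 -.031 0 0;-.0316 -.031 0 0;-.0316 -.031 0 0;-.0316 -.031 0 0;-.0316 -.031 0 0;-.0316 -.031 0 0;-.0316 -.031 0 0;-.0316 -.031 0 0;-.0316 -.031 0 0;0 0 0 -.1414;0 0 0 -.1414' 0.5 20 && python3 -m pendant '0 0 0 0;0 0 0 0'
python3 - <<'E'
from h import *
s,t,R,y=tool(); print(t,y,s['wrist_force'],s['time_s'])
I=bot.camera_info('wrist'); im=bot.camera('wrist'); cv2.imwrite('pics/w1.png',im[:,:,::-1]); np.save('w1.npy',I,allow_pickle=True)
E
```

```text
time_s: 2.65
tool_pos: [0.5005, -0.0899, 0.2979]
tcp_rot: [-0.002, 1.0, 0.0, -0.001]
wrist_force: [0.0, 0.1, 0.4]
gripper_width: 0.0461
gripper_force: 0.0
time_s: 2.9
tool_pos: [0.5004, -0.0891, 0.2985]
tcp_rot: [0.001, 1.0, 0.0, -0.0]
wrist_force: [-0.1, 0.4, 0.6]
gripper_width: 0.0468
gripper_force: 0.0
[ 0.50043813 -0.08906047  0.29853981] 3.1390616061770515 [-0.0850914   0.36696593  0.58545933] 2.9
```

View pics/w1.png

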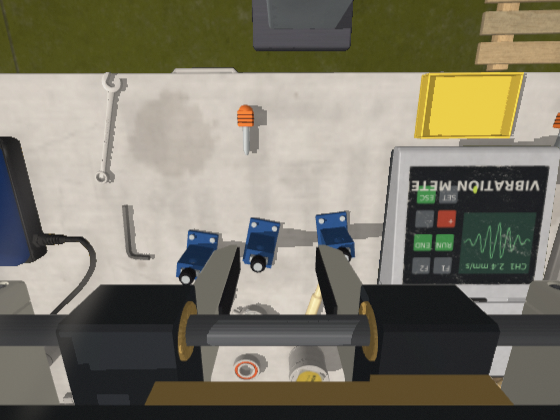

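```bash
python3 -m pendant '.03 -.01 .01 0;.03 -.01 .01 0;.03 -.01 .01 0;0 -.01 .02 0;0 0 0 0;0 0 0 0'
python3 - <<'E'
from h import *
I=bot.camera_info('wrist'); im=bot.camera('wrist'); np.save('w2.npy',I,allow_pickle=True)
cv2.imwrite('pics/w2.png',im[:,:,::-1])
b=cv2.resize(im[60:320,130:450,::-1],None,fx=2.3,fy=2.3,interpolation=cv2.INTER_CUBIC); cv2.imwrite('pics/w2z.png',b)
E
```

```text
time_s: 3.7
tool_pos: [0.411, -0.1291, 0.2493]
tcp_rot: [0.0, 1.0, -0.0, 0.0]
wrist_force: [0.3, 0.9, 0.9]
gripper_width: 0.047
gripper_force: 0.0
```

View pics/w2z.png

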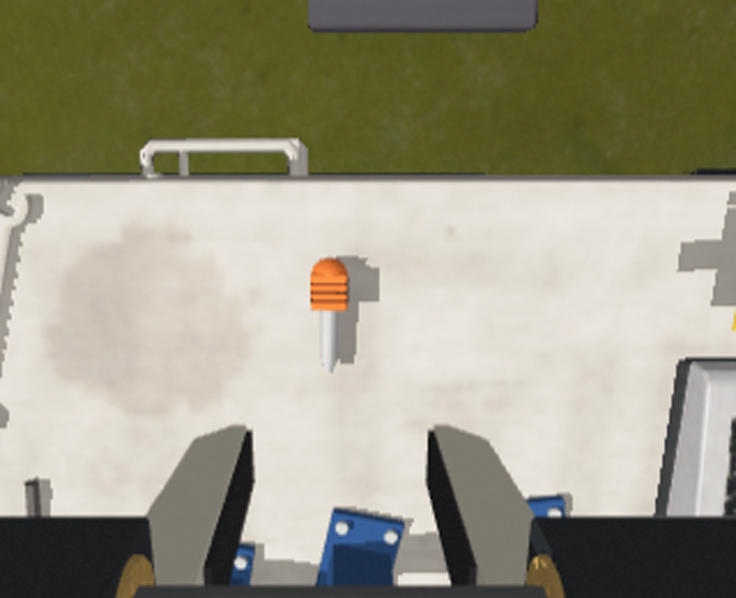

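```bash
python3 - <<'E'
from h import *
I=np.load('w2.npy',allow_pickle=True).item()
for n,q,z in(('tip',(331,371),.011),('shoulder top edge',(329,310),.020),('back',(329,258),.011)):
    print(n,plane(I,np.array(q)/2.3+[130,60],z).round(4))
print(go([.65,-.11,.25],np.pi))
E
python3 -m pendant '-.03 0 0 0;-.04 .004 0 0;-.04 .004 0 0;-.04 .004 0 0;-.04 .004 0 0;-.04 .003 0 0;-.009 0 0 0;0 0 0 0;0 0 0 0'
python3 - <<'E'
from h import *
I=bot.camera_info('wrist'); im=bot.camera('wrist'); np.save('w3.npy',I,allow_pickle=True)
cv2.imwrite('pics/w3.png',im[:,:,::-1])
b=cv2.resize(im[60:320,130:450,::-1],None,fx=2.3,fy=2.3,interpolation=cv2.INTER_CUBIC); cv2.imwrite('pics/w3z.png',b)
E
```

```text
tip [ 0.4697 -0.135   0.011 ]
shoulder top edge [ 0.4281 -0.1359  0.02  ]
back [ 0.3984 -0.1359  0.011 ]
(array([-0.2388,  0.0191, -0.0003]), np.float64(0.0001))
time_s: 4.88
tool_pos: [0.6487, -0.1102, 0.2491]
tcp_rot: [0.0, 1.0, -0.0, -0.0]
wrist_force: [1.0, -0.4, 0.2]
gripper_width: 0.0463
gripper_force: 0.0
```

View pics/w3z.png

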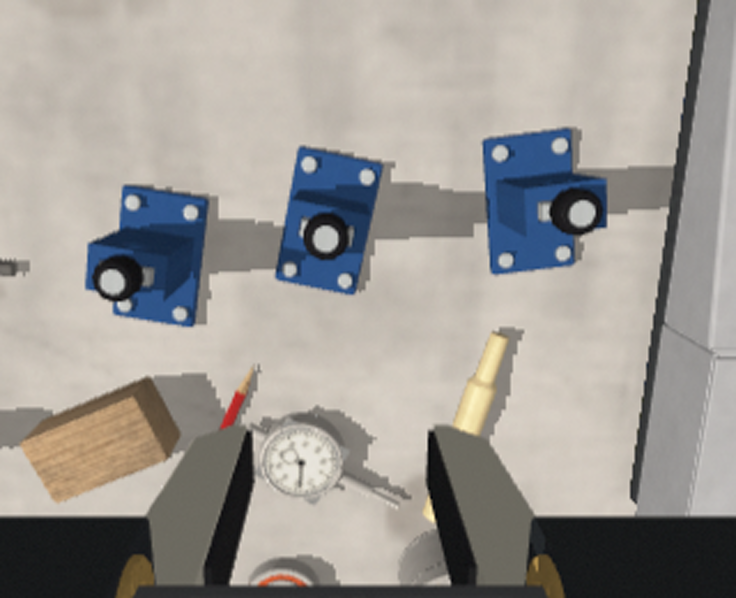

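```bash
cat > fit.py <<'E'
from h import *
from scipy.optimize import minimize
def box(hx,hy,z0,z1): return np.array([[sx*hx,sy*hy,z] for sx in(-1,1) for sy in(-1,1) for z in(z0,z1)])
PARTS=[box(.04,.025,0,.008),box(.012,.020,.008,.073)]
def W(p,Q): c,s=np.cos(p[2]),np.sin(p[2]); return Q@np.array([[c,s,0],[-s,c,0],[0,0,1]])+[p[0],p[1],0]
S=8
def sil(I,p,parts,shape):
    m=np.zeros((shape[0],shape[1]),np.uint8)
    for Q in parts:
        h=cv2.convexHull(proj(I,W(p,Q)).astype(np.float32))
        cv2.fillConvexPoly(m,np.round(h*16).astype(np.int32),1,cv2.LINE_8,4)
    return m
def fit(im,I,p0,up=3):
    J=dict(I); K=I['mtx'].copy(); K[:2]*=up; K[0,2]+=(up-1)/2; K[1,2]+=(up-1)/2; J['mtx']=K
    big=cv2.resize(im,None,fx=up,fy=up,interpolation=cv2.INTER_CUBIC); b=mask(big,'blue')
    u=proj(J,[[p0[0],p0[1],.04]])[0].astype(int); w=75*up; reg=np.zeros_like(b); cv2.circle(reg,tuple(int(x) for x in u),w//1,1,-1)
    n,l=cv2.connectedComponents(cv2.dilate(b,np.ones((5,5)))*reg); lab=np.bincount(l[reg>0])[1:].argmax()+1
    b=b*(l==lab)
    k=proj(J,[[p0[0],p0[1],.09]])[0].astype(int); ok=np.ones_like(b); cv2.circle(ok,tuple(int(x) for x in k),17*up,0,-1)
    f=np.zeros_like(b); cs,_=cv2.findContours(b,cv2.RETR_EXTERNAL,cv2.CHAIN_APPROX_NONE); cv2.drawContours(f,cs,-1,1,-1)
    def cost(p):
        m=sil(J,p,PARTS,b.shape); return (ok*((m^f))).sum()/m.sum()
    best=None
    for st in((.004,.004,.06),(.0015,.0015,.02)):
        x=p0 if best is None else best.x
        best=minimize(cost,x,method='Nelder-Mead',options=dict(initial_simplex=[x]+[np.add(x,np.eye(3)[i]*st[i]) for i in range(3)],xatol=1e-4,fatol=1e-4))
    return best.x,best.fun
E
python3 - <<'E'
from fit import *
I=np.load('w3.npy',allow_pickle=True).item(); im=cv2.imread('pics/w3.png')[:,:,::-1].copy()
C=dict(a=[(484,140),(575,127),(579,262),(491,273)],b=[(299,146),(384,161),(355,294),(276,276)],c=[(123,185),(209,196),(193,326),(113,313)])
kn=dict(a=(582,211),b=(325,239),c=(113,282))
G={}
for g in C:
    P=np.array([plane(I,np.array(q)/2.3+[130,60],.008) for q in C[g]])
    m=P.mean(0); f=(P[2]+P[3]-P[0]-P[1])/2; yaw=np.arctan2(f[1],f[0])
    x,c=fit(im,I,[m[0],m[1],yaw])
    print(g,'corners',m.round(4),yaw.round(3),'len',np.linalg.norm(f).round(4),'fit',x.round(4),round(c,3),'knobtop@.094',plane(I,np.array(kn[g])/2.3+[130,60],.094).round(4),'@.1',plane(I,np.array(kn[g])/2.3+[130,60],.1).round(4)); G[g]=x
np.save('G.npy',G,allow_pickle=True)
# check with top camera
It=bot.camera_info('top'); t=cv2.imread('pics/top0.png')[:,:,::-1].copy()
E
```

```text
a corners [0.6036 0.0021 0.008 ] 0.124 len 0.0777 fit [0.6024 0.002  0.1327] 0.077 knobtop@.094 [0.5996 0.0017 0.094 ] @.1 [ 5.99e-01 -4.00e-04  1.00e-01]
b corners [ 0.6145 -0.1173  0.008 ] -0.201 len 0.0785 fit [ 0.6156 -0.1188 -0.1954] 0.075 knobtop@.094 [ 0.6126 -0.1175  0.094 ] @.1 [ 0.6117 -0.1174  0.1   ]
c corners [ 0.6357 -0.2187  0.008 ] -0.175 len 0.079 fit [ 0.6373 -0.2218 -0.1726] 0.057 knobtop@.094 [ 0.6331 -0.219   0.094 ] @.1 [ 0.6318 -0.217   0.1   ]
```

```bash
python3 - <<'E'
from h import *
print(go([.601,.002,.12],np.pi+.13))
E
python3 -m pendant '.01 .02 0 0;.01 .03 0 0;.01 .03 .01 0;.009 .03 .02 0;.009 .002 .03 -.065;0 0 .04 -.067;0 0 .029 0;0 0 0 0;0 0 0 0'
python3 - <<'E'
from h import *
print(go([.601,.002,.12],np.pi+.13))
I=bot.camera_info('wrist'); im=bot.camera('wrist'); cv2.imwrite('pics/w4.png',im[:,:,::-1])
P=tool()[1]; print(proj(I,[P,P+[0,0.0,-.0]]))
cv2.imwrite('pics/w4z.png',cv2.resize(im[140:340,150:410,::-1],None,fx=2.9,fy=2.9,interpolation=cv2.INTER_CUBIC))
E
```

```text
(array([0.0477, 0.1123, 0.1292]), np.float64(-0.1304))
time_s: 6.05
tool_pos: [0.6021, 0.0014, 0.1213]
tcp_rot: [-0.066, 0.998, -0.0, 0.001]
wrist_force: [-0.3, -0.5, -0.9]
gripper_width: 0.0463
gripper_force: 0.0
(array([0.001 , 0.0008, 0.0013]), np.float64(0.0015))
[[278.16565642 260.15673388]
 [278.16565642 260.15673388]]
```

View pics/w4z.png

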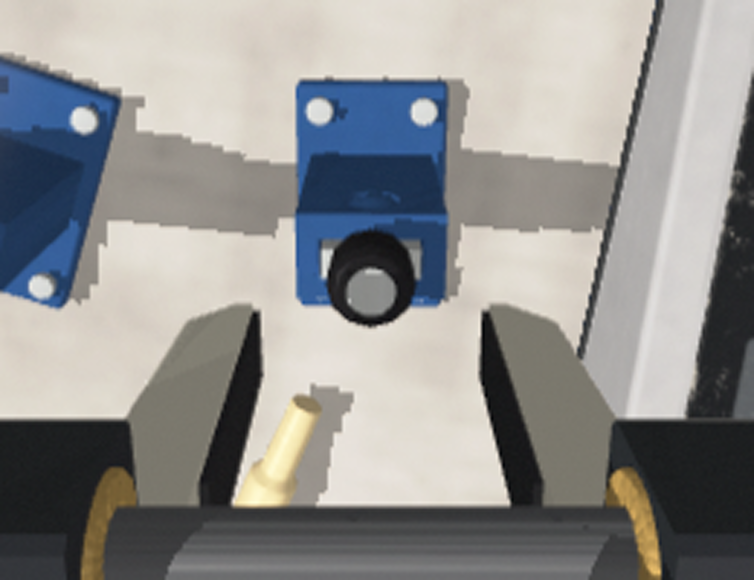

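```bash
cat > near.py <<'E'
from h import *
def near(I,t,yaw,foot,brk,knob,crop=(150,140),f=2.9):
    """pixels in crop; gives gauge frame estimates relative to tool pos (tool x reversed = gauge x)"""
    ex=np.array([-np.cos(yaw),-np.sin(yaw),0]); ey=np.array([-ex[1],ex[0],0])
    F=lambda q,z:(lambda P:np.round([1e3*(P-t)@ex,1e3*(P-t)@ey],1))(plane(I,np.array(q)/f+crop,z))
    print('x0,y0 rel tool mm: foot',F(foot,.008)+[40,0],'bracket',F(brk,.073)+[12,0],'knob',[(q,F(knob,.094+q/1e3)) for q in(0,3,6)])
E
python3 - <<'E'
from near import *
s,t,R,y=tool(); near(bot.camera_info('wrist'),t,y,(372,80),(372,213),(371,291)); print(t)
E
```

```text
x0,y0 rel tool mm: foot [1.6 0.1] bracket [-1.9  0. ] knob [(0, array([-0.8, -0.2])), (3, array([-2.1, -0.2])), (6, array([-3.4, -0.2]))]
[0.60254426 0.00139143 0.12168852]
```

```bash
python3 -m pendant '0 0 0 0;0 0 0 0;0 0 .01 0;0 0 .008 0;0 0 .004 0;0 0 0 0' 0 20 && python3 -m pendant '0 0 .002 0;0 0 .002 0;0 0 0 0;0 0 0 0'
```

```text
time_s: 6.85
tool_pos: [0.6013, 0.0018, 0.097]
tcp_rot: [-0.066, 0.998, 0.0, -0.001]
wrist_force: [-0.3, -0.4, 0.4]
gripper_width: 0.0007
gripper_force: 0.0
time_s: 7.35
tool_pos: [0.6019, 0.0017, 0.0943]
tcp_rot: [-0.066, 0.998, -0.0, 0.0]
wrist_force: [-1.2, 1.0, 4.5]
gripper_width: 0.0003
gripper_force: 2.7
```

```bash
python3 -m pendant '0 0 .001 0;0 0 0 0;0 0 0 0'; python3 -m pendant '0 0 -.01 0;0 0 -.006 0;0 0 0 0;0 0 0 0' .5 40
```

```text
time_s: 7.72
tool_pos: [0.6019, 0.0017, 0.0942]
tcp_rot: [-0.066, 0.998, -0.0, 0.001]
wrist_force: [-3.0, -0.9, 10.6]
gripper_width: 0.0004
gripper_force: 5.5
time_s: 8.22
tool_pos: [0.6014, 0.0018, 0.1083]
tcp_rot: [-0.066, 0.998, 0.0, -0.0]
wrist_force: [-0.0, -0.5, -1.4]
gripper_width: 0.036
gripper_force: 0.0
```

```bash
python3 -m pendant '0 0 0 0;0 0 .012 0;0 0 .012 0;0 0 .007 0;0 0 0 0' .5 40 && python3 -m pendant '0 0 0 0;0 0 0 0;0 0 0 0;0 0 0 0;0 0 0 0;0 0 0 0' 0 40
```

```text
time_s: 8.85
tool_pos: [0.6009, 0.0019, 0.0765]
tcp_rot: [-0.066, 0.998, 0.0, -0.001]
wrist_force: [-0.6, 1.3, -0.6]
gripper_width: 0.0464
gripper_force: 0.0
time_s: 9.6
tool_pos: [0.6019, 0.0015, 0.0781]
tcp_rot: [-0.066, 0.998, -0.0, 0.0]
wrist_force: [0.5, -2.3, 2.7]
gripper_width: 0.0207
gripper_force: 40.0
```

```bash
python3 -m pendant '0 0 -.004 0;0 0 -.005 0;0 0 -.005 0;0 0 -.005 0;0 0 -.004 0;0 0 -.002 0;0 0 0 0;0 0 0 0' - 40 && python3 -m pendant '0 0 0 0;0 0 0 0;0 0 -.01 0;0 0 -.02 0;0 0 -.005 0;0 0 0 0' .5 20;  python3 - <<'E'
from h import *
I=bot.camera_info('wrist'); im=bot.camera('wrist'); s,t,R,y=tool(); print(t,y); np.save('w5.npy',dict(I,t=t,y=y),allow_pickle=True); cv2.imwrite('pics/w5.png',im[:,:,::-1])
cv2.imwrite('pics/w5z.png',cv2.resize(im[140:340,150:410,::-1],None,fx=2.9,fy=2.9,interpolation=cv2.INTER_CUBIC))
E
```

```text
time_s: 10.6
tool_pos: [0.6018, 0.0015, 0.1025]
tcp_rot: [-0.066, 0.998, -0.0, 0.0]
wrist_force: [2.9, -4.0, -6.5]
gripper_width: 0.0207
gripper_force: 40.0
time_s: 11.35
tool_pos: [0.6017, 0.0018, 0.1382]
tcp_rot: [-0.066, 0.998, -0.0, 0.001]
wrist_force: [-0.4, -0.4, -0.6]
gripper_width: 0.0465
gripper_force: 0.0
[0.60135815 0.00193227 0.13757631] -3.0095228688523794
```

View pics/w5z.png

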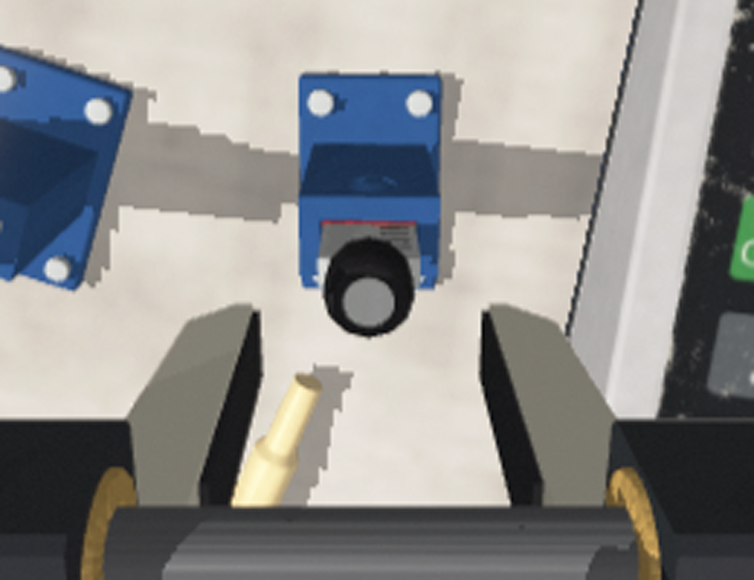

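Run:
```python
from h import *
print(go([.613,-.118,.125],np.pi-.197))
```

```text
(array([ 0.0043, -0.1204,  0.0126]), np.float64(0.3291))
```

```bash
python3 -m pendant '.0013 -.04 0 0;.0015 -.04 0 0;.0015 -.0404 .0126 0;0 0 0 .11;0 0 0 .11;0 0 0 .109;0 0 0 0;0 0 0 0' .5 20;  python3 - <<'E'
from h import *
I=bot.camera_info('wrist'); im=bot.camera('wrist'); s,t,R,y=tool(); print(t,y); np.save('w6.npy',dict(I,t=t,y=y),allow_pickle=True); cv2.imwrite('pics/w6.png',im[:,:,::-1])
cv2.imwrite('pics/w6z.png',cv2.resize(im[140:340,150:410,::-1],None,fx=2.9,fy=2.9,interpolation=cv2.INTER_CUBIC))
E
```

```text
time_s: 12.4
tool_pos: [0.6129, -0.118, 0.1246]
tcp_rot: [0.097, 0.995, 0.0, -0.0]
wrist_force: [-0.4, -0.5, -0.3]
gripper_width: 0.0467
gripper_force: 0.0
[ 0.6129486  -0.1179891   0.12469162] 2.946398370890154
```

View pics/w6z.png

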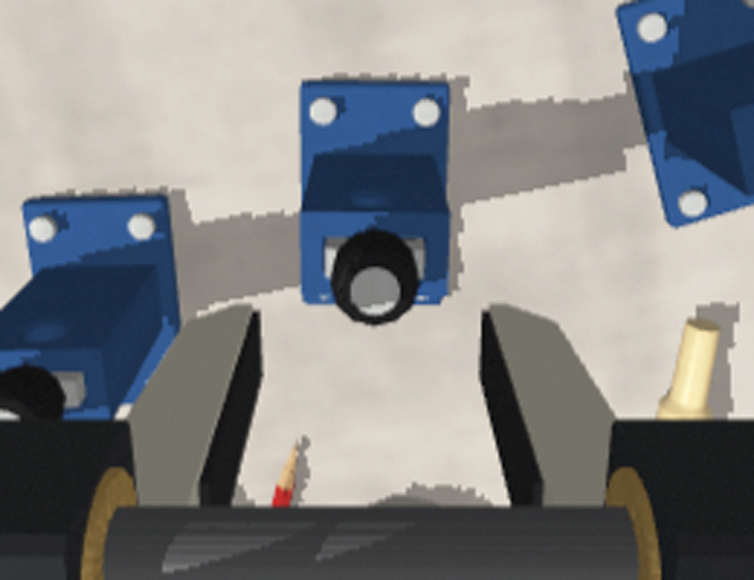

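```bash
python3 -m pendant '0 .0007 0 .01;0 0 0 0;0 0 .01 0;0 0 .01 0;0 0 .006 0;0 0 .002 0;0 0 .002 0;0 0 .0015 0;0 0 0 0;0 0 0 0' 0 20; python3 -m pendant '0 0 -.01 0;0 0 -.006 0;0 0 0 0;0 0 0 0;0 0 0 0;0 0 .01 0;0 0 .01 0;0 0 .011 0;0 0 0 0' .5 40;python3 -m pendant '0 0 0 0;0 0 0 0;0 0 0 0;0 0 0 0;0 0 0 0;0 0 0 0' 0 40
```

```text
time_s: 13.7
tool_pos: [0.613, -0.1173, 0.0942]
tcp_rot: [0.103, 0.995, -0.0, -0.0]
wrist_force: [-3.9, 1.3, 6.6]
gripper_width: 0.0004
gripper_force: 3.2
time_s: 14.82
tool_pos: [0.6123, -0.1171, 0.0768]
tcp_rot: [0.103, 0.995, 0.0, -0.001]
wrist_force: [0.1, -0.2, 0.5]
gripper_width: 0.0465
gripper_force: 0.0
time_s: 15.58
tool_pos: [0.6136, -0.1172, 0.0789]
tcp_rot: [0.103, 0.995, 0.0, 0.0]
wrist_force: [0.8, 2.1, 3.2]
gripper_width: 0.0218
gripper_force: 4.0
```

```bash
python3 -m pendant '0 0 0 0;0 0 0 0' 0 40
```

```text
time_s: 15.82
tool_pos: [0.6136, -0.1172, 0.079]
tcp_rot: [0.103, 0.995, 0.0, 0.0]
wrist_force: [0.7, 3.5, 5.0]
gripper_width: 0.0208
gripper_force: 40.0
```

```bash
python3 -m pendant '0 0 -.004 0;0 0 -.005 0;0 0 -.005 0;0 0 -.005 0;0 0 -.004 0;0 0 -.0025 0;0 0 0 0;0 0 0 0' - 40 && python3 -m pendant '0 0 0 0;0 0 0 0;0 0 -.01 0;0 0 -.02 0;0 0 -.005 0;0 0 0 0' .5 20;  python3 - <<'E'
from h import *
I=bot.camera_info('wrist'); im=bot.camera('wrist'); s,t,R,y=tool(); print(t,y); np.save('w7.npy',dict(I,t=t,y=y),allow_pickle=True); cv2.imwrite('pics/w7.png',im[:,:,::-1])
print(go([.6345,-.2190,.125],np.pi-.174))
E
```

```text
time_s: 16.82
tool_pos: [0.6135, -0.1172, 0.1029]
tcp_rot: [0.103, 0.995, 0.0, -0.0]
wrist_force: [4.3, 3.4, -5.0]
gripper_width: 0.0203
gripper_force: 40.0
time_s: 17.58
tool_pos: [0.6135, -0.1177, 0.1397]
tcp_rot: [0.103, 0.995, -0.0, 0.001]
wrist_force: [-0.5, -0.2, -1.1]
gripper_width: 0.0466
gripper_force: 0.0
[ 0.61312007 -0.11749149  0.13904242] 2.934517268982244
(array([-0.0418, -0.0949,  0.0141]), np.float64(-0.0331))
```

```bash
python3 -m pendant '-.014 -.032 0 0;-.014 -.032 0 0;-.0138 -.0309 .014 0;0 0 0 -.033;0 0 0 0;0 0 0 0' .5 20;  python3 - <<'E'
from h import *
I=bot.camera_info('wrist'); im=bot.camera('wrist'); s,t,R,y=tool(); print(t,y); np.save('w8.npy',dict(I,t=t,y=y),allow_pickle=True); cv2.imwrite('pics/w8.png',im[:,:,::-1])
w7=cv2.imread('pics/w7.png')
z=lambda a:cv2.resize(a,None,fx=2.9,fy=2.9,interpolation=cv2.INTER_CUBIC)
cv2.imwrite('pics/w8z.png',np.hstack([z(w7[150:300,210:345]),z(im[150:300,210:345,::-1])]))
E
```

```text
time_s: 18.38
tool_pos: [0.6347, -0.2177, 0.1253]
tcp_rot: [0.086, 0.996, 0.0, -0.0]
wrist_force: [0.1, -0.7, -0.4]
gripper_width: 0.0467
gripper_force: 0.0
[ 0.63479843 -0.2177775   0.12552714] 2.968563736705415
```

View pics/w8z.png

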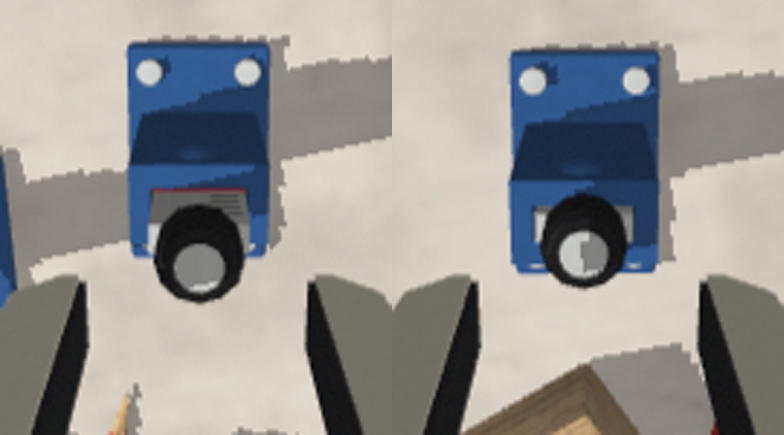

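```bash
python3 -m pendant '0 -.0012 0 0;0 0 0 0;0 0 .01 0;0 0 .01 0;0 0 .007 0;0 0 .002 0;0 0 .002 0;0 0 .0015 0;0 0 0 0;0 0 0 0' 0 20; python3 -m pendant '0 0 -.01 0;0 0 -.006 0;0 0 0 0;0 0 0 0;0 0 0 0;0 0 .01 0;0 0 .01 0;0 0 .011 0;0 0 0 0' .5 40;python3 -m pendant '0 0 0 0;0 0 0 0;0 0 0 0;0 0 0 0;0 0 0 0;0 0 0 0;0 0 0 0;0 0 0 0' 0 40
```

```text
time_s: 19.68
tool_pos: [0.6342, -0.22, 0.0943]
tcp_rot: [0.087, 0.996, -0.0, 0.0]
wrist_force: [-5.0, 1.8, 9.4]
gripper_width: 0.0008
gripper_force: 4.5
time_s: 20.8
tool_pos: [0.6335, -0.2196, 0.0757]
tcp_rot: [0.087, 0.996, 0.001, -0.001]
wrist_force: [-0.3, 0.3, 1.4]
gripper_width: 0.0465
gripper_force: 0.0
time_s: 21.8
tool_pos: [0.6349, -0.2192, 0.078]
tcp_rot: [0.087, 0.996, 0.001, 0.0]
wrist_force: [1.5, 5.1, 3.4]
gripper_width: 0.0206
gripper_force: 40.0
```

```bash
python3 -m pendant '0 0 -.004 0;0 0 -.005 0;0 0 -.005 0;0 0 -.005 0;0 0 -.004 0;0 0 -.0025 0;0 0 0 0;0 0 0 0' - 40 && python3 -m pendant '0 0 0 0;0 0 0 0;0 0 -.01 0;0 0 -.02 0;0 0 -.005 0;0 0 0 0' .5 20;  python3 - <<'E'
from h import *
I=bot.camera_info('wrist'); im=bot.camera('wrist'); s,t,R,y=tool(); print(t,y); np.save('w9.npy',dict(I,t=t,y=y),allow_pickle=True); cv2.imwrite('pics/w9.png',im[:,:,::-1])
print(go([.4155,-.1358,.14],np.pi+.02))
E
```

```text
time_s: 22.8
tool_pos: [0.6348, -0.2191, 0.1018]
tcp_rot: [0.087, 0.996, 0.001, -0.0]
wrist_force: [4.7, 3.9, -5.7]
gripper_width: 0.0208
gripper_force: 40.0
time_s: 23.55
tool_pos: [0.6347, -0.2205, 0.1388]
tcp_rot: [0.087, 0.996, -0.0, 0.001]
wrist_force: [-0.5, -0.2, -0.3]
gripper_width: 0.0465
gripper_force: 0.0
[ 0.63433127 -0.22016884  0.1380389 ] 2.967495088769624
(array([ 0.2301,  0.0452, -0.002 ]), np.float64(-0.1941))
```

```bash
python3 -m pendant '.038 .007 0 0;.038 .007 0 0;.038 .008 0 0;.038 .008 0 0;.038 .008 0 0;.0401 .0072 0 0;0 0 0 -.097;0 0 0 -.097;0 0 0 0;0 0 0 0' .5 20;  python3 - <<'E'
from h import *
I=bot.camera_info('wrist'); im=bot.camera('wrist'); s,t,R,y=tool(); print(t,y); np.save('w10.npy',dict(I,t=t,y=y),allow_pickle=True); cv2.imwrite('pics/w10.png',im[:,:,::-1])
w9=cv2.imread('pics/w9.png')
z=lambda a:cv2.resize(a,None,fx=2.9,fy=2.9,interpolation=cv2.INTER_CUBIC)
cv2.imwrite('pics/w10z.png',np.hstack([z(w9[150:320,210:345]),z(im[150:320,210:345,::-1])]))
for c,n,r,m in blobs(im,'orange',100): print(c,n,r, plane(I,c,.022)-t)
print(proj(I,[t,[t[0],t[1],.011]]))
E
```

```text
time_s: 24.85
tool_pos: [0.4155, -0.1356, 0.1378]
tcp_rot: [-0.009, 1.0, 0.0, -0.0]
wrist_force: [-0.2, 0.2, 0.3]
gripper_width: 0.0461
gripper_force: 0.0
[ 0.41557088 -0.13567002  0.13779373] -3.1230965779443047
[277.44949495 202.71548822] 594 ((277.5, 202.0), (30.0, 21.0), 90.0) [-0.00376641 -0.00065456 -0.11579373]
[[278.34961657 259.34426504]
 [278.0251525  203.37416066]]
```

View pics/w10z.png

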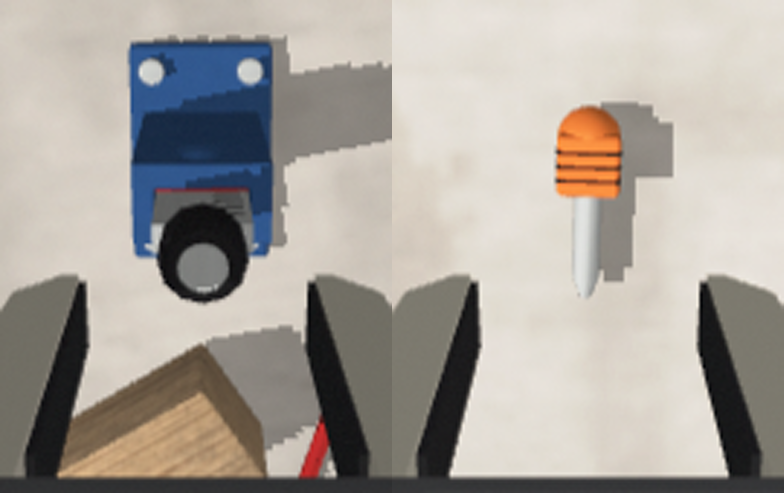

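Run:
```python
from h import *
I=np.load('w10.npy',allow_pickle=True).item(); t=I['t']
for n,q,z in(('tip',(585-392,297),.011),('sh',(588-392,198),.021),('back',(588-392,107),.011)): print(n,(plane(I,np.array(q)/2.9+[210,150],z)-t).round(4))
print(t)
```

```text
tip [ 0.0549 -0.0006 -0.1268]
sh [ 0.0127 -0.0002 -0.1168]
back [-0.0172 -0.0008 -0.1268]
[ 0.41557088 -0.13567002  0.13779373]
```

```bash
python3 -m pendant '0 -.0004 .03 .025;0 0 .03 0;0 0 .03 0;0 0 .025 0;0 0 .012 0;0 0 .006 0;0 0 0 0;0 0 0 0' .5 20;python3 -m pendant '0 0 0 0;0 0 0 0;0 0 0 0;0 0 0 0;0 0 0 0;0 0 0 0;0 0 0 0;0 0 0 0' 0 40
```

```text
time_s: 25.9
tool_pos: [0.4163, -0.1365, 0.0057]
tcp_rot: [0.002, 1.0, -0.0, 0.001]
wrist_force: [0.3, 0.3, 0.3]
gripper_width: 0.0466
gripper_force: 0.0
time_s: 26.9
tool_pos: [0.4158, -0.1362, 0.0052]
tcp_rot: [0.002, 1.0, -0.0, 0.0]
wrist_force: [-0.4, 1.3, 5.0]
gripper_width: 0.0216
gripper_force: 40.0
```

```bash
python3 -m pendant '0 0 -.01 0;0 0 -.02 0;0 0 -.019 0;0 0 0 0;0 0 0 0' - 40
python3 - <<'E'
from h import *
print(go([.533,-.0999,.0542],np.pi-.21))
E
```

```text
time_s: 27.52
tool_pos: [0.4154, -0.136, 0.0537]
tcp_rot: [0.003, 1.0, 0.0, -0.0]
wrist_force: [0.3, -1.2, -0.4]
gripper_width: 0.0214
gripper_force: 40.0
(array([-0.1174,  0.0367, -0.0005]), np.float64(0.205))
```

```bash
python3 -m pendant '-.02 .006 0 0;-.024 .0077 0 0;-.024 .0077 0 0;-.024 .0077 0 0;-.0254 .0076 -.0005 0;0 0 0 .07;0 0 0 .07;0 0 0 .065;0 0 0 0;0 0 0 0;0 0 0 0' - 40
python3 - <<'E'
from h import *
I=bot.camera_info('wrist'); im=bot.camera('wrist'); s,t,R,y=tool(); print(t,y); np.save('w11.npy',dict(I,t=t,y=y),allow_pickle=True); cv2.imwrite('pics/w11.png',im[:,:,::-1])
z=lambda a:cv2.resize(a,None,fx=2.9,fy=2.9,interpolation=cv2.INTER_CUBIC)
cv2.imwrite('pics/w11z.png',z(im[220:420,170:385,::-1]))
print(go([.533,-.0999,.0542],np.pi-.21))
# predicted pixels
ex=np.array([np.cos(-.21),np.sin(-.21),0]); o=np.array([.613,-.117,0])
print('crop px: mouth,knobtop,tip', (proj(I,[o-.012*ex+[0,0,.06],o+[0,0,.119],o-.012*ex+[0,0,.073], t+.0548*ex+[0,0,.0058],t])-[170,220])*2.9)
E
```

```text
time_s: 28.9
tool_pos: [0.5331, -0.1001, 0.0543]
tcp_rot: [0.104, 0.995, 0.0, -0.0]
wrist_force: [-0.2, 0.4, -1.0]
gripper_width: 0.0213
gripper_force: 40.0
[ 0.53319725 -0.10003489  0.05440699] 2.9320490444892724
(array([0.0002, 0.0001, 0.0002]), np.float64(0.0005))
crop px: mouth,knobtop,tip [[314.63705085 399.7446016 ]
 [315.4375617  727.46431131]
 [314.79524026 446.22546781]
 [314.55554222 347.03440236]
 [314.90646411 113.62096517]]
```

View pics/w11z.png

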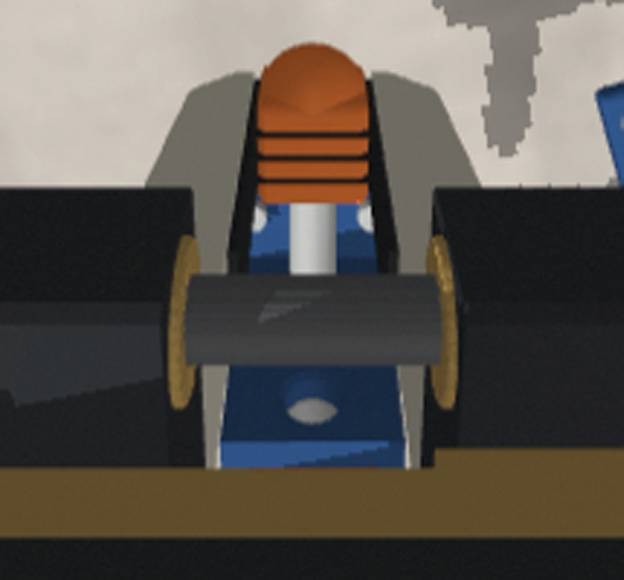

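```bash
python3 -m pendant '-.005 0 0 0;-.005 0 0 0;-.005 0 0 0;-.005 0 0 0;-.004 0 0 0;0 0 0 0' - 40; python3 -m pendant '-.004 0 0 0;-.004 0 0 0;-.004 0 0 0;-.004 0 0 0;0 0 0 0' - 40
```

```text
time_s: 29.7
tool_pos: [0.557, -0.1051, 0.0545]
tcp_rot: [0.105, 0.994, -0.0, 0.0]
wrist_force: [-0.2, 0.2, -0.1]
gripper_width: 0.0214
gripper_force: 40.0
time_s: 30.32
tool_pos: [0.5727, -0.1085, 0.0545]
tcp_rot: [0.105, 0.994, -0.0, 0.0]
wrist_force: [0.7, 0.4, -0.9]
gripper_width: 0.0216
gripper_force: 40.0
```

```bash
python3 -m pendant '-.004 0 0 0;-.004 0 0 0;-.004 0 0 0;-.002 0 0 0;0 0 0 0' - 40; python3 -m pendant '-.0015 0 0 0;-.001 0 0 0;0 0 0 0' - 40;  python3 -m pendant '-.0015 0 0 0;0 0 0 0;0 0 0 0' - 40
```

```text
time_s: 30.95
tool_pos: [0.5862, -0.1113, 0.0545]
tcp_rot: [0.105, 0.994, -0.0, 0.0]
wrist_force: [0.4, -0.0, -1.0]
gripper_width: 0.0214
gripper_force: 40.0
time_s: 31.32
tool_pos: [0.588, -0.1117, 0.0544]
tcp_rot: [0.105, 0.994, 0.0, -0.001]
wrist_force: [-2.4, -0.1, 0.3]
gripper_width: 0.0216
gripper_force: 40.0
time_s: 31.7
tool_pos: [0.588, -0.1116, 0.0541]
tcp_rot: [0.105, 0.995, 0.0, -0.002]
wrist_force: [-6.7, 0.9, 2.5]
gripper_width: 0.0219
gripper_force: 40.0
```

```bash
python3 -m pendant '0 0 0 0;0 0 0 0;0 0 0 0;.003 0 -.01 0;.01 0 -.02 0;.02 0 -.03 0;.03 0 -.03 0;0 0 0 0;0 0 0 0' .5 20
python3 - <<'E'
from h import *
I=bot.camera_info('wrist'); im=bot.camera('wrist'); s,t,R,y=tool(); print(t,y); np.save('w12.npy',dict(I,t=t,y=y),allow_pickle=True); cv2.imwrite('pics/w12.png',im[:,:,::-1])
T=bot.camera('top'); cv2.imwrite('pics/top1.png',T[:,:,::-1]); It=bot.camera_info('top')
for c,n,r,_ in blobs(T,'orange',25): 
    P=plane(It,c,.015)
    if P[0]<.65: print(c.round(1),n,P.round(3),r)
E
```

```text
time_s: 32.83
tool_pos: [0.5289, -0.0992, 0.1447]
tcp_rot: [0.105, 0.994, -0.0, 0.001]
wrist_force: [0.2, 0.3, -0.1]
gripper_width: 0.0467
gripper_force: 0.0
[ 0.52870809 -0.0990957   0.14406599] 2.9314905960332176
[111.9 232.5] 124 [0.537 0.548 0.015] ((112.0, 232.5), (19.0, 8.0), 90.0)
[249.7 227.1] 84 [0.562 0.152 0.015] ((249.5, 227.0), (8.0, 9.0), 90.0)
[156.4 273.5] 82 [0.423 0.408 0.015] ((156.2352752685547, 273.441162109375), (8.403430938720703, 10.804409980773926), 30.963754653930664)
[180.9 294.8] 87 [0.367 0.335 0.015] ((180.8529510498047, 295.0882568359375), (8.973817825317383, 10.429031372070312), 14.03624439239502)
```

```bash
python3 -m pendant '0 0 0 -.105;0 0 -.02 -.105;.025 0 -.03 0;.025 .02 -.02 0;.03 .04 0 0;.03 .04 0 0;.02 .045 0 0;.02 .045 0 0;0 .05 0 0;0 .05 0 0;0 .05 0 0;0 .05 0 0;0 .04 0 0;0 0 0 0;0 0 0 0' .5 20
python3 - <<'E'
from h import *
I=bot.camera_info('wrist'); im=bot.camera('wrist'); s,t,R,y=tool(); print(t,y); np.save('w13.npy',dict(I,t=t,y=y),allow_pickle=True); cv2.imwrite('pics/w13.png',im[:,:,::-1])
for c,n,r,m in blobs(im,'orange',80): print(c,n,r, plane(I,c,.022))
w12=cv2.imread('pics/w12.png')
cv2.imwrite('pics/w13z.png',np.hstack([w12[100:400,150:400],im[0:300,100:540,::-1]]))
E
```

```text
time_s: 34.8
tool_pos: [0.3782, 0.3306, 0.2135]
tcp_rot: [-0.0, 1.0, -0.001, -0.001]
wrist_force: [0.9, -0.3, -0.5]
gripper_width: 0.0465
gripper_force: 0.0
[0.37835428 0.33020445 0.21377289] 3.141262600200447
[281.50899743 178.17994859] 389 ((281.6402587890625, 177.73779296875), (17.337753295898438, 24.07407569885254), 6.34019136428833) [0.36441837 0.3345026  0.022     ]
[337.60643564 220.8960396 ] 404 ((337.800048828125, 220.40003967285156), (19.677396774291992, 23.255107879638672), 26.56505012512207) [0.41935244 0.40610339 0.022     ]
```

View pics/w13z.png

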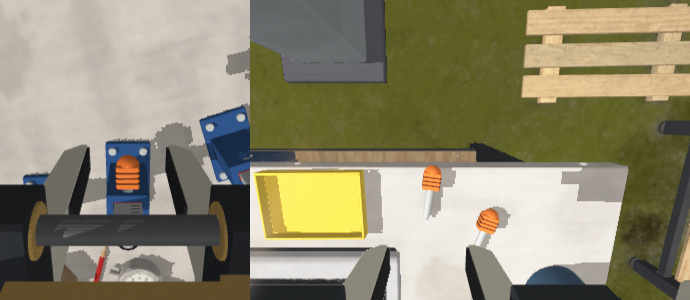

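```bash
cat > pinfit.py <<'E'
from fit import *
th=np.linspace(0,2*np.pi,16,endpoint=False)
ring=lambda x,r:np.array([[x,r*np.cos(a),.011+r*np.sin(a)] for a in th])
B=box(.011,.011,0,.022)-[.011,0,0]
DOME=np.vstack([B]+[ring(-.022-.008*np.sin(u),.011*np.cos(u)) for u in(0,.35,.7,1.05,1.4,1.57)])
def pinfit(im,I,p0,up=4,win=40):
    J=dict(I); K=I['mtx'].copy(); K[:2]*=up; K[0,2]+=(up-1)/2; K[1,2]+=(up-1)/2; J['mtx']=K
    big=cv2.resize(im,None,fx=up,fy=up,interpolation=cv2.INTER_CUBIC)
    b=mask(big,'orange'); u=proj(J,[[p0[0],p0[1],.011]])[0].astype(int)
    reg=np.zeros_like(b); cv2.circle(reg,(int(u[0]),int(u[1])),win*up,1,-1); b=cv2.morphologyEx(b*reg,cv2.MORPH_CLOSE,np.ones((2*up+1,2*up+1)))
    best=None
    for st in((.006,.006,.2),(.002,.002,.06)):
        x=np.array(p0) if best is None else best.x
        best=minimize(lambda p:(sil(J,p,[DOME],b.shape)^b).sum()/b.sum(),x,method='Nelder-Mead',options=dict(initial_simplex=[x]+[x+np.eye(3)[i]*st[i] for i in range(3)],xatol=1e-4,fatol=1e-4))
    return best.x,best.fun
def shank(im,I,p):
    """steel brightness profile: lateral offset (mm) of shank centre at several x"""
    g=cv2.cvtColor(im,cv2.COLOR_RGB2GRAY).astype(np.float32); ys=np.arange(-.015,.0151,.0005); out=[]
    for x in(.006,.012,.018,.024,.030): 
        uv=proj(I,W(p,np.array([[x,y,.016] for y in ys]))).astype(np.float32)
        out.append(cv2.remap(g,uv[:,0].reshape(1,-1),uv[:,1].reshape(1,-1),cv2.INTER_LINEAR)[0][::3].astype(int))
    return np.array(out)
E
python3 - <<'E'
from pinfit import *
for f,p0s in(('w10',[[.4284,-.136,-.01]]),('w13',[[.376,.334,-.1],[.432,.402,-.37]])):
    I=np.load(f+'.npy',allow_pickle=True).item(); im=cv2.imread(f'pics/{f}.png')[:,:,::-1].copy()
    for p0 in p0s:
        p,c=pinfit(im,I,p0); print(f,p.round(4),round(c,3)); print(shank(im,I,p))
E
```

```text
w10 [ 0.4274 -0.1362  0.0069] 0.136
[[223 223 223 222 221 220 213 210 222 224 214 187 158 133 135 135 134 133
  133 133 134]
 [220 220 220 220 220 220 211 209 223 223 211 182 153 133 136 135 134 134
  133 134 140]
 [220 219 219 219 219 218 212 212 225 222 208 178 148 132 135 134 134 134
  134 134 139]
 [221 221 221 221 221 220 213 211 225 221 205 173 148 131 134 134 134 134
  134 135 138]
 [220 220 219 220 220 219 214 212 226 219 199 169 146 163 153 134 134 133
  137 195 207]]
w13 [ 0.3798  0.333  -0.0899] 0.143
[[235 233 233 232 231 230 220 229 239 238 225 201 168 152 159 157 157 157
  156 156 164]
 [235 233 232 229 228 227 220 231 243 237 218 192 160 155 156 155 155 155
  154 164 230]
 [233 231 231 230 230 228 221 236 242 234 214 186 156 150 155 155 155 155
  154 158 206]
 [233 232 232 232 231 230 226 238 242 229 205 175 151 158 159 160 160 161
  161 161 184]
 [237 236 236 236 236 232 227 241 240 226 196 170 157 165 165 167 166 169
  199 239 239]]
w13 [ 0.435   0.4029 -0.3331] 0.21
[[239 240 239 240 239 239 232 222 236 246 241 226 203 166 167 167 167 170
  194 240 241]
 [239 239 239 239 239 238 226 218 238 247 240 225 197 166 168 167 167 172
  210 240 239]
 [239 239 239 238 237 236 230 219 238 246 240 223 194 168 166 167 167 173
  226 239 239]
 [237 236 223 197 178 158 148 140 135 141 141 134 137 136 134 136 136 135
  138 145 137]
 [234 161  57  38  84 124 133 134 134 134 134 134 134 134 134 134 134 134
  134 134 134]]
```

```bash
python3 - <<'E'
from h import *
print(go([.3671,.3347,.138],np.pi-.13))
E
python3 -m pendant '.0056 .0022 .03 0;.0056 .0022 .045 .13;0 0 0 0;0 0 0 0;0 0 0 0' .5 20
cat > loc.py <<'E'
import sys
from pinfit import *
f=sys.argv[1]; p0=[float(v) for v in sys.argv[2:5]]
I=bot.camera_info('wrist'); im=bot.camera('wrist'); s,t,R,y=tool(); cv2.imwrite(f'pics/{f}.png',im[:,:,::-1]); np.save(f+'.npy',dict(I,t=t,y=y),allow_pickle=True)
p,c=pinfit(im,I,p0); A=shank(im,I,p); print(t,y,'pin',p.round(4),round(c,3)); print(A[[0,2,4]])
g=p[:2]-.0128*np.array([np.cos(p[2]),np.sin(p[2])]); print('target',g.round(4),go([g[0],g[1],.0052],np.pi+p[2]))
E
python3 loc.py w14 .3798 .333 -.13
```

```text
(array([0.0112, 0.0046, 0.0758]), np.float64(0.1297))
time_s: 35.48
tool_pos: [0.3687, 0.3358, 0.1415]
tcp_rot: [0.065, 0.998, 0.001, 0.002]
wrist_force: [0.4, 0.1, -0.9]
gripper_width: 0.0462
gripper_force: 0.0
[0.36851878 0.3357691  0.14129998] 3.0121476454952805 pin [ 0.3792  0.3329 -0.1291] 0.131
[[235 235 233 232 230 229 228 214 235 237 229 209 181 149 157 156 155 156
  155 156 162]
 [234 232 230 230 230 229 227 218 237 237 227 202 174 144 153 154 154 154
  154 154 161]
 [237 237 236 235 236 236 235 222 238 235 223 193 170 155 164 165 164 165
  172 227 236]]
target [0.3665 0.3346] (array([ 0.0022, -0.0017,  0.1361]), np.float64(-0.0003))
```

```bash
python3 -m pendant '.0015 -.0015 .03 .015;0 0 .03 0;0 0 .03 0;0 0 .028 0;0 0 .012 0;0 0 .006 0;0 0 0 0;0 0 0 0' .5 20;python3 -m pendant '0 0 0 0;0 0 0 0;0 0 0 0;0 0 0 0;0 0 0 0;0 0 0 0;0 0 0 0;0 0 0 0' 0 40
```

```text
time_s: 36.52
tool_pos: [0.3662, 0.3345, 0.0044]
tcp_rot: [0.072, 0.997, 0.0, 0.001]
wrist_force: [0.1, -0.1, 1.0]
gripper_width: 0.0466
gripper_force: 0.0
time_s: 37.52
tool_pos: [0.3656, 0.3342, 0.0037]
tcp_rot: [0.072, 0.997, 0.0, 0.0]
wrist_force: [-0.7, 0.7, 5.9]
gripper_width: 0.0221
gripper_force: 40.0
```

```bash
python3 -m pendant '0 0 -.02 0;0 0 -.03 0;0 0 -.04 0;0 0 -.04 0;0 0 0 0' - 40
python3 - <<'E'
from h import *
print(go([.5184,-.0094,.0527],np.pi+.132))
E
```

```text
time_s: 38.15
tool_pos: [0.3673, 0.3351, 0.1361]
tcp_rot: [0.072, 0.997, 0.002, 0.002]
wrist_force: [-0.1, 0.0, -1.4]
gripper_width: 0.0218
gripper_force: 40.0
(array([-0.1989, -0.3193,  0.0832]), np.float64(-0.2769))
```

```bash
python3 -m pendant '-.015 -.02 0 0;-.02 -.035 0 0;-.025 -.04 0 0;-.025 -.04 0 0;-.025 -.04 0 0;-.025 -.04 0 0;-.025 -.04 0 0;-.025 -.04 0 0;-.0139 -.0243 0 0;0 0 .02 -.09;0 0 .03 -.09;0 0 .03 -.097;0 0 0 0;0 0 0 0;0 0 0 0' - 40
cat > pre.py <<'E'
import sys
from h import *
f=sys.argv[1]; o=np.array([float(sys.argv[2]),float(sys.argv[3]),0]); yg=float(sys.argv[4]); zt=float(sys.argv[5])
I=bot.camera_info('wrist'); im=bot.camera('wrist'); s,t,R,y=tool(); cv2.imwrite(f'pics/{f}.png',im[:,:,::-1]); np.save(f+'.npy',dict(I,t=t,y=y),allow_pickle=True)
ex=np.array([np.cos(yg),np.sin(yg),0]); g=o-.0838*ex; print(t,y,go([g[0],g[1],zt],np.pi+yg))
h=cv2.cvtColor(im,cv2.COLOR_RGB2HSV).astype(int); V=h[...,2]; S=h[...,1]
b=mask(im,'blue')
for r in range(288,312,6):   # shank rows / bracket rows
    w=np.where((S[r,250:305]<60)&(V[r,250:305]>90))[0]+250; print('steel',r,w.min() if len(w) else None,w.max() if len(w) else None)
for r in range(346,378,4):
    w=np.where(b[r,225:330])[0]+225; k=np.where((S[r,255:300]<60)&(V[r,255:300]>90))[0]+255
    print('bracket',r,(w.min(),w.max(),(w.min()+w.max())/2) if len(w) else None,'hole',(k.min(),k.max()) if len(k) else None)
c=[q for q in blobs(im,'orange',100)]; print([(q[0].round(1),q[2]) for q in c])
E
python3 pre.py w15 .6015 .0016 .132 .0527
```

```text
time_s: 40.02
tool_pos: [0.517, -0.0107, 0.0546]
tcp_rot: [-0.065, 0.998, -0.0, 0.001]
wrist_force: [-0.5, 1.0, -1.1]
gripper_width: 0.0219
gripper_force: 40.0
[ 0.51698758 -0.01069961  0.05461163] -3.010245788056552 (array([-0.0016,  0.0011,  0.0019]), np.float64(-0.0007))
steel 288 250 250
steel 294 258 297
steel 300 257 298
steel 306 271 285
bracket 346 None hole None
bracket 350 (np.int64(251), np.int64(306), np.float64(278.5)) hole None
bracket 354 (np.int64(251), np.int64(307), np.float64(279.0)) hole None
bracket 358 (np.int64(250), np.int64(307), np.float64(278.5)) hole None
bracket 362 (np.int64(250), np.int64(308), np.float64(279.0)) hole (np.int64(275), np.int64(280))
bracket 366 (np.int64(249), np.int64(308), np.float64(278.5)) hole (np.int64(272), np.int64(286))
bracket 370 (np.int64(249), np.int64(309), np.float64(279.0)) hole None
bracket 374 (np.int64(248), np.int64(309), np.float64(278.5)) hole None
[(array([277.4, 255.9]), ((277.5, 254.0), (30.0, 37.0), 90.0)), (array([277.4, 274.5]), ((277.5, 274.5), (5.0, 37.0), 90.0)), (array([277.6, 282.5]), ((277.5, 282.5), (5.0, 37.0), 90.0)), (array([277.3, 290.5]), ((277.5, 290.5), (5.0, 37.0), 90.0)), (array([100.4, 353.9]), ((99.5, 355.0), (18.0, 29.0), 90.0)), (array([505.1, 357.3]), ((505.0269470214844, 357.2345886230469), (6.665640354156494, 22.891210556030273), 15.255118370056152))]
```

```bash
python3 -m pendant '-.0016 .0008 .0018 0;0 0 0 0;-.005 0 0 0;-.005 0 0 0;-.005 0 0 0;-.005 0 0 0;-.004 0 0 0;0 0 0 0' - 40; python3 -m pendant '-.004 0 0 0;-.004 0 0 0;-.004 0 0 0;-.004 0 0 0;0 0 0 0' - 40
```

```text
time_s: 41.08
tool_pos: [0.5418, -0.0064, 0.0517]
tcp_rot: [-0.066, 0.998, -0.0, 0.0]
wrist_force: [-0.4, 1.1, -0.6]
gripper_width: 0.0215
gripper_force: 40.0
time_s: 41.7
tool_pos: [0.5577, -0.0043, 0.0517]
tcp_rot: [-0.066, 0.998, -0.0, 0.0]
wrist_force: [-0.6, -0.6, -0.9]
gripper_width: 0.0216
gripper_force: 40.0
```

```bash
python3 -m pendant '0 0 -.001 0;-.004 0 0 0;-.004 0 0 0;-.004 0 0 0;-.003 0 0 0;0 0 0 0' - 40; python3 -m pendant '-.0015 0 0 0;-.001 0 0 0;0 0 0 0' - 40;  python3 -m pendant '-.001 0 0 0;0 0 0 0;0 0 0 0' - 40
```

```text
time_s: 42.45
tool_pos: [0.5724, -0.0023, 0.0527]
tcp_rot: [-0.066, 0.998, -0.0, 0.0]
wrist_force: [-0.4, -0.3, -0.6]
gripper_width: 0.022
gripper_force: 40.0
time_s: 42.82
tool_pos: [0.5744, -0.002, 0.0527]
tcp_rot: [-0.066, 0.998, 0.0, -0.0]
wrist_force: [-0.6, -0.9, -0.4]
gripper_width: 0.0219
gripper_force: 40.0
time_s: 43.2
tool_pos: [0.5745, -0.0019, 0.0525]
tcp_rot: [-0.066, 0.998, 0.0, -0.001]
wrist_force: [-5.2, -1.1, 1.2]
gripper_width: 0.0216
gripper_force: 40.0
```

```bash
python3 -m pendant '0 0 0 0;0 0 0 0;0 0 0 0;.003 0 -.01 0;.01 0 -.02 0;.02 0 -.03 0;.03 0 -.03 0;0 0 0 0;0 0 0 0' .5 20
python3 - <<'E'
from h import *
I=bot.camera_info('wrist'); im=bot.camera('wrist'); s,t,R,y=tool(); np.save('w16.npy',dict(I,t=t,y=y),allow_pickle=True); cv2.imwrite('pics/w16.png',im[:,:,::-1])
T=bot.camera('top'); cv2.imwrite('pics/top2.png',T[:,:,::-1]); It=bot.camera_info('top')
for c,n,r,_ in blobs(T,'orange',25): 
    P=plane(It,c,.015)
    if P[0]<.65: print(c.round(1),n,P.round(3),plane(It,c,.065).round(3))
for f in('w12','w16'):
    I=np.load(f+'.npy',allow_pickle=True).item(); m=cv2.imread(f'pics/{f}.png')[:,:,::-1].copy(); print(f)
    for c,n,r,_ in blobs(m,'orange',60): print(c.round(1),n,r,(plane(I,c,.066)).round(4))
p=np.array([.435,.403])-.0128*np.array([np.cos(-.34),np.sin(-.34)]); print(p,go([p[0],p[1],.15],np.pi-.34))
E
```

```text
time_s: 44.32
tool_pos: [0.5137, -0.0102, 0.1429]
tcp_rot: [-0.066, 0.998, -0.0, 0.001]
wrist_force: [-0.3, -0.0, -0.0]
gripper_width: 0.0466
gripper_force: 0.0
[111.9 232.4] 122 [0.537 0.548 0.015] [0.529 0.525 0.065]
[249.7 227.1] 84 [0.562 0.152 0.015] [0.553 0.147 0.065]
[156.5 273.4] 80 [0.424 0.408 0.015] [0.421 0.392 0.065]
w12
[277.3 273. ] 714 ((277.5, 272.5), (33.0, 23.0), 90.0) [ 0.581  -0.1112  0.066 ]
w16
[161.8 271.3] 675 ((161.5, 270.5), (33.0, 27.0), 0.0) [ 0.5778 -0.1088  0.066 ]
[277.3 276. ] 679 ((277.5, 275.5), (33.0, 23.0), 90.0) [ 0.5686 -0.0036  0.066 ]
[444.4 276.2] 404 ((444.58050537109375, 275.9069519042969), (28.74797821044922, 15.296382904052734), 2.2025980949401855) [0.5486 0.1483 0.066 ]
[0.42293274 0.40726863] (array([ 0.0347,  0.4256, -0.0078]), np.float64(0.472))
```

```bash
python3 -m pendant '.0047 .02 -.03 0;.006 .045 0 0;.006 .05 0 0;.006 .05 0 0;.006 .05 0 0;.006 .05 0 0;0 .05 0 0;0 .05 0 0;0 .04 0 0;0 .0206 .0222 0;0 0 0 .157;0 0 0 .157;0 0 0 .158;0 0 .01 0;0 0 0 0;0 0 0 0' .5 20; python3 loc.py w17 .435 .403 -.34
```

```text
time_s: 46.42
tool_pos: [0.4227, 0.4071, 0.1399]
tcp_rot: [0.168, 0.986, -0.0, -0.0]
wrist_force: [-0.6, -0.2, 1.2]
gripper_width: 0.0465
gripper_force: 0.0
[0.42280678 0.40715503 0.14027907] 2.802863567190215 pin [ 0.4356  0.4041 -0.3053] 0.145
[[234 236 237 237 236 236 231 219 232 233 226 207 176 153 163 163 162 162
  162 162 188]
 [235 235 235 235 235 233 221 224 235 233 217 194 160 156 162 162 162 163
  162 185 234]
 [232 232 233 233 234 233 214 230 237 227 206 181 165 214 160 161 177 213
  213 237 236]]
target [0.4234 0.4079] (array([-0.0004,  0.001 ,  0.1351]), np.float64(-0.0334))
```

```bash
python3 -m pendant '0 .0012 .03 0;0 0 .03 0;0 0 .03 0;0 0 .028 0;0 0 .012 0;0 0 .005 0;0 0 0 0;0 0 0 0' .5 20;python3 -m pendant '0 0 0 0;0 0 0 0;0 0 0 0;0 0 0 0;0 0 0 0;0 0 0 0;0 0 0 0;0 0 0 0' 0 40;  python3 -m pendant '0 0 -.02 0;0 0 -.03 0;0 0 -.04 0;0 0 -.04 0;0 0 0 0;0 0 0 0' - 40
python3 - <<'E'
from h import *
print(go([.36,.0,.136],np.pi))
E
```

```text
time_s: 47.48
tool_pos: [0.4239, 0.4088, 0.0066]
tcp_rot: [0.169, 0.986, 0.001, 0.001]
wrist_force: [0.4, 0.1, 0.2]
gripper_width: 0.0466
gripper_force: 0.0
time_s: 48.48
tool_pos: [0.4233, 0.4084, 0.0057]
tcp_rot: [0.169, 0.986, 0.0, 0.0]
wrist_force: [-0.3, -0.3, 3.8]
gripper_width: 0.0215
gripper_force: 40.0
time_s: 49.22
tool_pos: [0.4225, 0.4078, 0.1344]
tcp_rot: [0.169, 0.986, -0.001, -0.001]
wrist_force: [-0.3, -0.1, -0.9]
gripper_width: 0.0218
gripper_force: 40.0
(array([-0.0771, -0.4053, -0.0011]), np.float64(-0.34))
```

```bash
python3 -m pendant '0 0 0 -.12;0 0 0 -.12;0 0 0 -.10;0 -.03 0 0;0 -.045 0 0;0 -.05 0 0;0 -.05 0 0;0 -.05 0 0;0 -.05 0 0;0 -.05 0 0;0 -.05 0 0;0 -.05 0 0;0 -.05 0 0;-.02 -.05 0 0;-.02 -.05 0 0;-.02 -.025 0 0;0 0 0 0' - 40
python3 - <<'E'
from h import *
print(go([.5515,-.2043,.0547],np.pi-.174))
E
```

```text
time_s: 51.35
tool_pos: [0.4831, -0.1932, 0.1333]
tcp_rot: [0.001, 1.0, 0.001, -0.001]
wrist_force: [0.1, 0.4, -1.7]
gripper_width: 0.022
gripper_force: 40.0
(array([-0.0686, -0.011 ,  0.0784]), np.float64(0.1716))
```

```bash
python3 -m pendant '-.02 -.005 .02 0;-.02 -.006 .03 0;-.0286 0 .0284 0;0 0 0 .086;0 0 0 .086;0 0 0 0;0 0 0 0;0 0 0 0' - 40; python3 pre.py w18 .634 -.2188 -.174 .0547
```

```text
time_s: 52.35
tool_pos: [0.5515, -0.2024, 0.0571]
tcp_rot: [0.085, 0.996, 0.0, -0.0]
wrist_force: [-0.6, -0.1, -0.5]
gripper_width: 0.0218
gripper_force: 40.0
[ 0.55159822 -0.20254125  0.05717372] 2.9703524028249206 (array([-0.0002, -0.0017,  0.0025]), np.float64(0.0028))
steel 288 250 296
steel 294 258 297
steel 300 270 297
steel 306 270 285
bracket 346 None hole None
bracket 350 (np.int64(249), np.int64(302), np.float64(275.5)) hole None
bracket 354 (np.int64(248), np.int64(302), np.float64(275.0)) hole None
bracket 358 (np.int64(247), np.int64(302), np.float64(274.5)) hole (np.int64(270), np.int64(279))
bracket 362 (np.int64(247), np.int64(303), np.float64(275.0)) hole (np.int64(267), np.int64(281))
bracket 366 (np.int64(246), np.int64(303), np.float64(274.5)) hole None
bracket 370 (np.int64(246), np.int64(304), np.float64(275.0)) hole None
bracket 374 (np.int64(245), np.int64(304), np.float64(274.5)) hole None
[(array([277.5, 252.1]), ((277.5, 250.5), (29.0, 37.0), 90.0)), (array([429.5, 277. ]), ((429.3428955078125, 276.1421203613281), (50.037498474121094, 34.506893157958984), 2.8624050617218018)), (array([277.5, 270.5]), ((277.5, 270.5), (5.0, 37.0), 90.0)), (array([277.5, 278.4]), ((277.5, 278.5), (5.0, 37.0), 90.0)), (array([277.6, 286.4]), ((277.5, 286.5), (5.0, 37.0), 90.0)), (array([437.9, 298.7]), ((437.0, 299.0), (30.0, 6.0), -0.0)), (array([440.6, 306.8]), ((439.93328857421875, 306.901611328125), (22.212926864624023, 6.849381446838379), 2.726310968399048))]
```

```bash
python3 -m pendant '0 -.0019 .0022 .002;0 0 0 0;0 0 0 0;-.005 0 0 0;-.005 0 0 0;0 0 0 0;0 0 0 0' - 40; python3 pre.py w19 .634 -.2188 -.174 .0547 | head -8
```

```text
time_s: 53.28
tool_pos: [0.5613, -0.2062, 0.0548]
tcp_rot: [0.087, 0.996, 0.0, -0.0]
wrist_force: [0.5, -0.2, -1.1]
gripper_width: 0.0216
gripper_force: 40.0
[ 0.56121574 -0.2062022   0.05486986] 2.967684055243933 (array([0.0099, 0.0002, 0.0002]), np.float64(0.0001))
steel 288 250 297
steel 294 270 285
steel 300 270 285
steel 306 270 285
bracket 346 (np.int64(269), np.int64(279), np.float64(274.0)) hole None
bracket 350 (np.int64(249), np.int64(306), np.float64(277.5)) hole (np.int64(270), np.int64(285))
bracket 354 (np.int64(248), np.int64(307), np.float64(277.5)) hole (np.int64(273), np.int64(282))
```

Aligned (bracket centre 277.5, shank 277.5, z on target). Insert.

```bash
python3 -m pendant '-.005 0 0 0;-.005 0 0 0;-.004 0 0 0;-.004 0 0 0;0 0 0 0' - 40; python3 -m pendant '-.004 0 0 0;-.004 0 0 0;-.004 0 0 0;-.004 0 0 0;-.004 0 0 0;-.004 0 0 0;0 0 0 0' - 40; python3 -m pendant '-.002 0 0 0;-.0015 0 0 0;0 0 0 0' - 40
```

```text
time_s: 53.95
tool_pos: [0.5794, -0.2095, 0.0549]
tcp_rot: [0.087, 0.996, -0.0, 0.0]
wrist_force: [-0.2, 0.3, -0.1]
gripper_width: 0.0219
gripper_force: 40.0
time_s: 54.82
tool_pos: [0.603, -0.2136, 0.0549]
tcp_rot: [0.087, 0.996, -0.0, 0.0]
wrist_force: [0.2, -0.6, -1.0]
gripper_width: 0.0219
gripper_force: 40.0
time_s: 55.2
tool_pos: [0.6062, -0.2142, 0.055]
tcp_rot: [0.087, 0.996, -0.0, 0.0]
wrist_force: [-0.1, -0.8, -1.3]
gripper_width: 0.0215
gripper_force: 40.0
```

```bash
python3 -m pendant '-.0015 0 0 0;-.001 0 0 0;0 0 0 0;0 0 0 0' - 40;python3 -m pendant '-.001 0 0 0;0 0 0 0;0 0 0 0' - 40
```

```text
time_s: 55.7
tool_pos: [0.6084, -0.2145, 0.0549]
tcp_rot: [0.087, 0.996, 0.0, -0.0]
wrist_force: [-0.4, 0.1, 0.1]
gripper_width: 0.0215
gripper_force: 40.0
time_s: 56.08
tool_pos: [0.6084, -0.2145, 0.0547]
tcp_rot: [0.087, 0.996, 0.0, -0.001]
wrist_force: [-5.3, -0.3, 1.2]
gripper_width: 0.0216
gripper_force: 40.0
```

```bash
python3 -m pendant '0 0 0 0;0 0 0 0;0 0 0 0;.003 0 -.01 0;.01 0 -.02 0;.02 0 -.03 0;.03 0 -.04 0;0 0 -.04 -.087;.0 .03 -.03 -.087;-.02 .04 0 0;-.02 .02 0 0;0 0 0 0;0 0 0 0' .5 20
python3 - <<'E'
from h import *
I=bot.camera_info('wrist'); im=bot.camera('wrist'); s,t,R,y=tool(); print(t,y); cv2.imwrite('pics/w20.png',im[:,:,::-1])
for c,n,r,_ in blobs(im,'orange',60): print(c.round(1),n,(plane(I,c,.066)).round(4))
w=im[100:300,120:440,::-1]; sd=bot.camera('side'); cv2.imwrite('pics/side1.png',sd[:,:,::-1])
z=lambda a,f:cv2.resize(a,None,fx=f,fy=f,interpolation=cv2.INTER_CUBIC)
A=z(w,2.2); B=z(sd[200:310,230:390,::-1],A.shape[1]/160*.5)
C=np.zeros((A.shape[0]+160,A.shape[1],3),np.uint8); C[:A.shape[0]]=A; C[A.shape[0]:A.shape[0]+160,:B.shape[1]]=B[20:180]; cv2.imwrite('pics/final.png',C[:600]); print(C.shape)
E
```

```text
time_s: 57.7
tool_pos: [0.5895, -0.1144, 0.2258]
tcp_rot: [-0.0, 1.0, -0.0, 0.0]
wrist_force: [-0.0, 0.9, 1.7]
gripper_width: 0.0466
gripper_force: 0.0
[ 0.58942209 -0.11464511  0.22554596] 3.141109134532291
[520.1 161.8] 511 [0.5518 0.1496 0.066 ]
[375.9 179.6] 535 [ 0.5715 -0.0058  0.066 ]
[280.2 189.5] 448 [ 0.5829 -0.1121  0.066 ]
[192.2 207. ] 487 [ 0.6035 -0.2127  0.066 ]
[254.6 361.6] 119 [ 0.8226 -0.1462  0.066 ]
(600, 704, 3)
```

View pics/final.png

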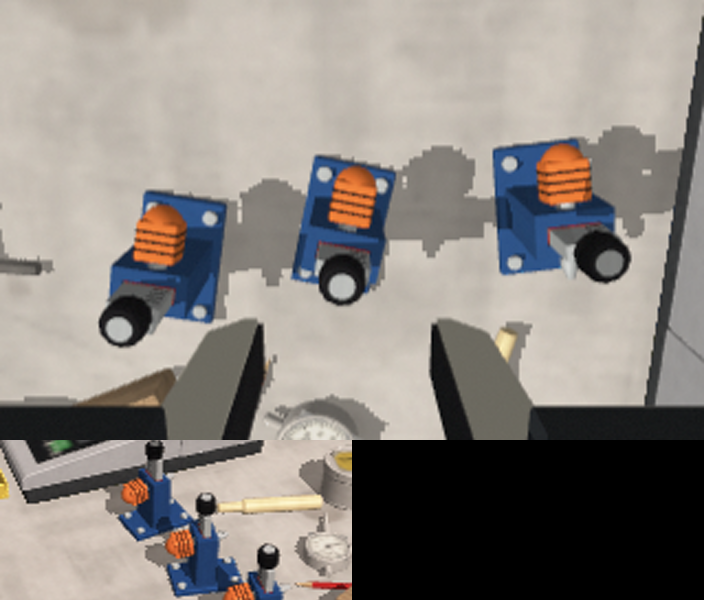

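Run:
```python
from pinfit import *
I=bot.camera_info('wrist'); im=bot.camera('wrist'); hsv=cv2.cvtColor(im,cv2.COLOR_RGB2HSV)
for g,o in dict(a=(.6015,.0016,.132),b=(.613,-.117,-.21),c=(.634,-.2188,-.174)).items():
    print(g)
    for ly in(-.006,0,.006):
        xs=np.arange(-.030,-.008,.001); uv=proj(I,W(o,np.array([[x,ly,.071] for x in xs]))).astype(np.float32)
        px=cv2.remap(im,uv[:,0].reshape(1,-1),uv[:,1].reshape(1,-1),cv2.INTER_NEAREST)[0]
        print(ly,[('O' if p[0]>150 and p[2]<80 else 'B' if p[2]>p[0]+20 else 'k' if p.max()<70 else 'g') for p in px.astype(int)])
    # fit grip pose at height: shift DOME by z .049
    import pinfit as pf, fit
    ex=np.array([np.cos(o[2]),np.sin(o[2])]); D=pf.DOME; pf.DOME=D+[0,0,.049]
    p,c=pinfit(im,I,[o[0]-.012*ex[0],o[1]-.012*ex[1],o[2]],win=22); pf.DOME=D
    d=p[:2]-(np.array(o[:2])-.012*ex); print('shoulder in hole frame mm', (1e3*d@ex).round(1),(1e3*(d@[-ex[1],ex[0]])).round(1),'dyaw',(p[2]-o[2]).round(3),round(c,3))
    f,bk=[plane(I,proj(I,W(o,np.array([[-.012,0,.073]])))[0],.073)]*2
    print('px of front top edge',proj(I,W(o,np.array([[-.012,-.02,.073],[-.012,.02,.073]]))).round(1).tolist())
```

```text
a
-0.006 ['O', 'O', 'g', 'O', 'O', 'O', 'g', 'O', 'O', 'O', 'O', 'O', 'g', 'g', 'g', 'g', 'B', 'B', 'B', 'B', 'B', 'B']
0 ['O', 'g', 'O', 'O', 'O', 'O', 'O', 'O', 'O', 'O', 'O', 'O', 'O', 'g', 'g', 'g', 'B', 'B', 'B', 'B', 'B', 'B']
0.006 ['O', 'g', 'O', 'O', 'O', 'O', 'g', 'g', 'g', 'O', 'O', 'O', 'g', 'B', 'B', 'B', 'B', 'B', 'B', 'B', 'B', 'B']
shoulder in hole frame mm -4.7 0.9 dyaw 0.381 0.278
px of front top edge [[363.9, 199.3], [400.3, 194.7]]
b
-0.006 ['O', 'O', 'g', 'O', 'O', 'O', 'O', 'g', 'O', 'O', 'O', 'O', 'O', 'O', 'g', 'g', 'B', 'B', 'B', 'B', 'B', 'B']
0 ['O', 'O', 'O', 'O', 'O', 'O', 'g', 'g', 'O', 'O', 'O', 'O', 'g', 'g', 'g', 'g', 'B', 'B', 'B', 'B', 'B', 'B']
0.006 ['O', 'O', 'g', 'O', 'O', 'O', 'g', 'g', 'O', 'O', 'O', 'O', 'O', 'B', 'B', 'B', 'B', 'B', 'B', 'B', 'B', 'B']
shoulder in hole frame mm -3.3 -0.6 dyaw 0.082 0.178
px of front top edge [[260.9, 203.6], [295.9, 210.7]]
c
-0.006 ['O', 'O', 'O', 'O', 'O', 'O', 'g', 'g', 'O', 'O', 'O', 'O', 'g', 'g', 'B', 'B', 'B', 'B', 'B', 'B', 'B', 'B']
0 ['O', 'g', 'O', 'O', 'O', 'O', 'O', 'O', 'O', 'O', 'O', 'O', 'O', 'g', 'g', 'g', 'B', 'B', 'B', 'B', 'B', 'B']
0.006 ['O', 'g', 'O', 'O', 'O', 'O', 'O', 'O', 'O', 'O', 'O', 'O', 'O', 'g', 'g', 'B', 'B', 'B', 'B', 'B', 'B', 'B']
shoulder in hole frame mm -4.7 -1.8 dyaw -0.169 0.19
px of front top edge [[171.1, 222.0], [206.2, 227.7]]
```

```bash
python3 - <<'E'
from h import *
print(go([.5396,-.1014,.05],np.pi-.21))
E
python3 -m pendant '.025 .0065 .03 0;.025 .0065 .03 0;0 0 .03 .105;0 0 .03 .105;0 0 .03 0;0 0 .0258 0;0 0 0 0;0 0 0 0' 0 20
```

```text
(array([0.0499, 0.0135, 0.1752]), np.float64(0.2088))
time_s: 58.85
tool_pos: [0.5406, -0.1016, 0.0501]
tcp_rot: [0.105, 0.994, -0.0, 0.001]
wrist_force: [0.2, 0.2, 0.5]
gripper_width: 0.0004
gripper_force: 0.0
```

```bash
python3 -m pendant '-.005 0 0 0;-.005 0 0 0;-.004 0 0 0;-.002 0 0 0;0 0 0 0' 0 20; for i in 1 ; do python3 -m pendant '-.001 0 0 0;-.001 0 0 0;0 0 0 0' | grep -E 'tool_pos|wrist'; done;  python3 -m pendant '-.001 0 0 0;-.001 0 0 0;0 0 0 0' | grep -E 'tool_pos|wrist'; python3 -m pendant '-.001 0 0 0;-.001 0 0 0;0 0 0 0' | grep -E 'tool_pos|wrist'; python3 -m pendant '-.001 0 0 0;0 0 0 0' | grep -E 'tool_pos|wrist'
```

```text
time_s: 59.48
tool_pos: [0.5559, -0.1043, 0.0491]
tcp_rot: [0.105, 0.995, -0.0, -0.0]
wrist_force: [0.1, -0.2, 1.2]
gripper_width: 0.0007
gripper_force: 0.0
tool_pos: [0.5578, -0.1048, 0.0491]
wrist_force: [-0.2, 0.5, 0.7]
tool_pos: [0.5598, -0.1052, 0.0492]
wrist_force: [0.9, -0.2, -0.2]
tool_pos: [0.5613, -0.1055, 0.049]
wrist_force: [-1.7, 0.4, -0.4]
tool_pos: [0.5616, -0.1054, 0.0488]
wrist_force: [-3.4, 1.3, 1.3]
```

```bash
for i in a; do python3 -m pendant '-.001 0 0 0;-.001 0 0 0;0 0 0 0;0 0 0 0' | grep -E 'tool_pos|wrist'; done; python3 -m pendant '-.001 0 0 0;-.001 0 0 0;0 0 0 0;0 0 0 0' | grep -E 'tool_pos|wrist'
```

```text
tool_pos: [0.5618, -0.1054, 0.0485]
wrist_force: [-8.5, 0.7, 3.1]
tool_pos: [0.562, -0.1053, 0.0482]
wrist_force: [-14.5, 2.2, 5.8]
```

```bash
python3 -m pendant '.01 0 0 0;.01 0 -.02 0;0 0 -.04 0;0 0 -.05 -.105;-.04 0 0 -.105;-.05 0 0 0;-.05 0 0 0;0 0 0 0;0 0 0 0' 0 20
cat > gap.py <<'E'
from pinfit import *
I=bot.camera_info('wrist'); im=bot.camera('wrist'); cv2.imwrite('pics/gap_%d.png'%int(bot.read_state()['time_s']*10),im[:,:,::-1])
print(tool()[1],'cam',ray(I,(0,0))[0])
hsv=cv2.cvtColor(im,cv2.COLOR_RGB2HSV)
for g,o in dict(a=(.6015,.0016,.132),b=(.613,-.117,-.21),c=(.634,-.2188,-.174)).items():
    print(g)
    for ly in(-.016,-.008,-.003,0,.003,.008,.016):
        xs=np.arange(-.046,-.004,.001); uv=proj(I,W(o,np.array([[x,ly,.072] for x in xs]))).astype(np.float32)
        px=cv2.remap(im,uv[:,0].reshape(1,-1),uv[:,1].reshape(1,-1),cv2.INTER_NEAREST)[0].astype(int)
        print('%6.3f'%ly,''.join('O' if p[0]>p[2]+60 and p[0]>110 else 'o' if p[0]>p[2]+30 else ('B' if p.max()>110 else 'b') if p[2]>p[0]+20 else 'k' if p.max()<70 else 'g' for p in px))
print('       '+''.join(str(int(-x*1e3+.5)%10) for x in xs))
E
python3 gap.py
```

```text
time_s: 62.98
tool_pos: [0.6865, -0.1066, 0.1588]
tcp_rot: [-0.0, 1.0, 0.0, -0.0]
wrist_force: [0.0, -0.4, -0.2]
gripper_width: 0.0006
gripper_force: 0.0
[ 0.68607899 -0.10661229  0.15918431] cam [ 0.60388296 -0.10708732  0.32468433]
a
-0.016 gggggggoOOOOOOOoOOOOoOOOOkOOOOOOOBBBBBBBBB
-0.008 gggoOOOOOOOOOOOOOOOkOOOOoOOOOOOggBBBBBBBgg
-0.003 ggggOOOOOOOOOOOOOOOOOOOOoOOOOOOggBBBBBBBgg
 0.000 gggggoOOOOOOOOkOOOOOOOOOOOOOOOOOgBBBBBBBog
 0.003 gggggggggOOOOOOOOOOkOOOOOOOOOOOggBBBBBBBog
 0.008 ggggggggggggggggggggggggkggggggggBBBbkkkkk
 0.016 gggggggggggggggggggggggggggggggggBbkkkkkkk
b
-0.016 gggggggggggggggBBBBgBggBBBBBBBBBBBBBBBBBBB
-0.008 ggggggOOOOOOOOOOOOOkOOOOoOOOOOOOOBBbkkkkkk
-0.003 ggggOOOOOOOOOOkOOOOOOOOOoOOOOOOggBkkkkkkgg
 0.000 gggoOOOOOOOOOOkOOOOkOOOOOOOOOOOggBBkkkkkgg
 0.003 ggggoOOOOOOOOOOOOOOkOOOOOOOOOOOOgBBbkkkkkk
 0.008 ggggggggOOOOOOkOOOOoOOOOoOOOOOOOOBBBBbbbkk
 0.016 gggggggggggggggBBbggggggBBbbbbbbbbbbbbbbbb
c
-0.016 ggggggggggggggggggggggggggggggggbBBBBBBBkk
-0.008 ggggggggOOOOOoOOOOOOOOOoOOOOOObbbBBBBBBBBg
-0.003 gggggOOOOOOOOOOOOOOOOOOoOOOOOOkbbBBBBBbbgg
 0.000 ggOOOOOOOOOOOkOOOOoOOOOOOOOOOOgggBBBBBbbog
 0.003 goOOOOOOOOOOOOOOOOoOOOOkOOOOOOgggBBBBbbgog
 0.008 goOOOOOOOOOOOoOOOOgOOOOkOOOOOOgggBBBbbbgog
 0.016 gggggggggOOOOOkOOOooOOOooOOOOOgbbBBbbbbbbb
       654321098765432109876543210987654321098765
```

```bash
python3 - <<'E'
from h import *
print(go([.5601,-.2058,.049],np.pi-.174))
E
python3 -m pendant '.042 -.033 0 0;.042 -.033 0 0;.042 -.033 0 0;0 0 .02 .087;0 0 .03 .087;0 0 .035 0;0 0 .025 0;0 0 0 0;-.005 0 0 0;-.005 0 0 0;-.004 0 0 0;-.002 0 0 0;0 0 0 0;0 0 0 0' 0 20; python3 -m pendant '-.001 0 0 0;-.001 0 0 0;-.001 0 0 0;0 0 0 0' | grep -E 'tool_pos|wrist'; python3 -m pendant '-.001 0 0 0;-.001 0 0 0;0 0 0 0' | grep -E 'tool_pos|wrist'; python3 -m pendant '-.001 0 0 0;-.001 0 0 0;0 0 0 0' | grep -E 'tool_pos|wrist'
```

```text
(array([ 0.126 , -0.0992,  0.1102]), np.float64(0.174))
time_s: 64.78
tool_pos: [0.5764, -0.2083, 0.049]
tcp_rot: [0.087, 0.996, 0.0, -0.0]
wrist_force: [0.4, -0.1, -0.0]
gripper_width: 0.0004
gripper_force: 0.0
tool_pos: [0.5796, -0.209, 0.0491]
wrist_force: [-0.9, -0.2, -1.2]
tool_pos: [0.5815, -0.2093, 0.0491]
wrist_force: [0.8, -1.3, 0.4]
tool_pos: [0.5822, -0.2093, 0.0488]
wrist_force: [-5.3, 0.3, 1.2]
```

```bash
python3 -m pendant '-.001 0 0 0;-.001 0 0 0;-.001 0 0 0;0 0 0 0;0 0 0 0' | grep -E 'tool_pos|wrist'; python3 -m pendant '.015 0 0 0;.02 0 -.02 0;0 0 -.04 0;0 0 -.04 -.1;0 0 0 -.074;0 0 0 0;0 0 0 0'|grep tool_pos;  python3 - <<'E'
from h import *
print(go([.5272,-.0083,.049],np.pi+.132))
E
```

```text
tool_pos: [0.5825, -0.2092, 0.0483]
wrist_force: [-12.1, 1.0, 5.6]
tool_pos: [0.5519, -0.2039, 0.1486]
(array([0.0249, 0.1956, 0.0997]), np.float64(-0.1334))
```

```bash
python3 -m pendant '.005 .04 0 0;.005 .04 0 0;.005 .04 0 0;.005 .04 0 0;.0049 .0356 0 0;0 0 .02 -.066;0 0 .03 -.067;0 0 .03 0;0 0 .02 0;0 0 0 0;-.005 0 0 0;-.005 0 0 0;-.004 0 0 0;-.002 0 0 0;0 0 0 0;0 0 0 0' 0 20; python3 -m pendant '-.001 0 0 0;-.001 0 0 0;-.001 0 0 0;0 0 0 0' | grep -E 'tool_pos|wrist'; python3 -m pendant '-.001 0 0 0;-.001 0 0 0;0 0 0 0' | grep -E 'tool_pos|wrist'; python3 -m pendant '-.001 0 0 0;-.001 0 0 0;0 0 0 0' | grep -E 'tool_pos|wrist'
```

```text
time_s: 69.53
tool_pos: [0.5427, -0.0063, 0.0491]
tcp_rot: [-0.066, 0.998, 0.0, -0.0]
wrist_force: [0.4, 0.1, -0.4]
gripper_width: 0.0005
gripper_force: 0.0
tool_pos: [0.5459, -0.006, 0.0491]
wrist_force: [-0.7, 0.0, 0.8]
tool_pos: [0.5479, -0.0057, 0.0491]
wrist_force: [0.6, -0.4, 0.6]
tool_pos: [0.5493, -0.0054, 0.049]
wrist_force: [-1.8, -0.8, 0.5]
```

```bash
python3 -m pendant '-.001 0 0 0;-.001 0 0 0;-.001 0 0 0;0 0 0 0;0 0 0 0' | grep -E 'tool_pos|wrist'; python3 -m pendant '.015 0 0 0;.02 0 -.02 0;0 0 -.04 0;0 0 -.05 .066;-.03 -.02 -.01 .066;-.05 -.03 0 0;-.05 -.03 0 0;-.03 -.02 0 0;0 0 0 0;0 0 0 0'|grep tool_pos; python3 gap.py
python3 - <<'E'
from h import *
T=bot.camera('top'); It=bot.camera_info('top'); s=bot.camera('side'); Is=bot.camera_info('side')
s0=cv2.imread('pics/side0.png')[:,:,::-1].copy(); 
# side camera: knob-top heights (dark knob) and bystanders change
d=cv2.absdiff(s0,s).max(2)>60
n,l,st,c=cv2.connectedComponentsWithStats(d.astype(np.uint8)); print('changes in side view',[(c[i].round().tolist(),int(st[i,4])) for i in range(1,n) if st[i,4]>25])
for g,o in dict(a=(.6015,.0016),b=(.613,-.117),c=(.634,-.2188)).items(): print(g,proj(Is,[[*o,.094],[*o,.119]]).round(1).tolist())
E
```

```text
tool_pos: [0.5496, -0.005, 0.0485]
wrist_force: [-8.8, -2.4, 4.1]
tool_pos: [0.6788, -0.1071, 0.1688]
[ 0.67862766 -0.10680585  0.16919174] cam [ 0.59624817 -0.10776834  0.33481211]
a
-0.016 gggggggoOOOOOOOoOOOOoOOOOoOOOOOOgBBBBBBBBB
-0.008 gggOOOOOOOOOOOOOOOOoOOOOOOOOOOOggBBBBBBBgg
-0.003 ggggOOOOOOOOOOoOOOOkOOOOOOOOOOOgBBBBBBBBog
 0.000 ggggggOOOOOOOOoOOOOOOOOOOOOOOOOOgBBBBBBBog
 0.003 gggggggoOOOOOOoOOOOkOOOOOOOOOOOgbBBBBBBBgk
 0.008 gggggggggggggggggggggggggggggggggBBBbbkkkk
 0.016 gggggggggggggggggggggggggggggggggBBbkkkkkk
b
-0.016 gggggggggggggBBBBBgggggBBBBBBBBBbBBBBBBBBB
-0.008 ggggggOOOOOOOOOOOOOoOOOOoOOOOOOOgBBBBkkkkk
-0.003 gggoOOOOOOOOOOkOOOOkOOOOoOOOOOOggBBbkkkkkg
 0.000 gggOOOOOOOOOOOoOOOOoOOOOoOOOOOOggBBbkkkkkk
 0.003 gggoOOOOOOOOOOOOOOOOOOOOOOOOOOOogBBBbkkkkk
 0.008 ggggggggOOOOOOoOOOOkOOOOoOOOOOOOgBBBbbbbkk
 0.016 gggggggggggggBBBbggggggbbbbbbbbbbbbbbbbbbb
c
-0.016 ggggggggggggggggggggggggggggggggbBBBBBBBbk
-0.008 ggggggggoOOOOkOOOOoOOOOOOOOOOgbbbBBBBBBBgg
-0.003 ggggOOOOOOOOOoOOOOoOOOOoOOOOOobbbBBBBBbbgg
 0.000 ggOOOOOOOOOOOOOOOOOOOOOoOOOOOOggbBBBBBbbog
 0.003 goOOO
[... 153 characters left out ...]
8765432109876543210987654321098765
changes in side view [([20.0, 4.0], 72), ([97.0, 18.0], 173), ([123.0, 32.0], 1993), ([220.0, 19.0], 1802), ([289.0, 32.0], 3443), ([370.0, 27.0], 66), ([370.0, 50.0], 253), ([78.0, 130.0], 5208), ([362.0, 66.0], 144), ([359.0, 99.0], 1345), ([354.0, 166.0], 2283), ([206.0, 177.0], 911), ([210.0, 196.0], 95), ([300.0, 217.0], 104), ([76.0, 219.0], 136), ([315.0, 227.0], 130), ([288.0, 235.0], 179), ([323.0, 241.0], 113), ([307.0, 258.0], 211), ([93.0, 261.0], 66), ([351.0, 266.0], 140), ([339.0, 281.0], 155), ([325.0, 284.0], 113), ([248.0, 294.0], 165)]
a [[300.3, 217.8], [300.4, 209.8]]
b [[323.7, 242.6], [324.2, 234.2]]
c [[351.8, 266.5], [352.8, 257.9]]
```

```bash
python3 -m pendant '0 0 -.03 0;0 0 0 0;0 0 0 0' | grep -E 'tool_pos|wrist'; python3 -c "
from cell import bot
print(bot.hand_in())"
```

```text
tool_pos: [0.679, -0.107, 0.1988]
wrist_force: [-0.1, -0.2, -1.0]
the job is handed in; nothing more can be done
None
```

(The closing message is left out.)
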